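# Shake the loose standoff out of the electrode box

## Robot

A 6-joint arm with a two-finger parallel gripper is mounted at the origin on the work surface. World frame = base frame: x ahead of the robot, y to its left, z up, the work surface at z = 0. Lengths are in mm, angles in rad, forces in N, time in s.
With the tool pointing down it reaches from about 300 to 875 mm from the base axis. Payload 6.4 kg.
Tool frame: the origin (TCP) lies midway between the tips of the shut fingers; the grasp point (between the pads) lies r.grip_point_offset behind it (r.grip_point_offset is the distance from the TCP to the grasp point, in mm); x points along the fingers, z is the direction in which the jaws open and shut, and the axes are right-handed (so a half turn about x gives the same grasp; the last joint's range is limited). The gripper opens to 85 mm and grips with 20 to 120 N. Pads are 22 mm wide; open, the fingers measure 114 mm over their backs; the gripper's body (76 mm by 85 mm) begins 54 mm behind the grasp point. The pads swing forward as they close: fully open they stand 13 mm farther back than shut.
Start: joints at [-1.318, 0.181, 1.607, -0, 1.354, -0.206], TCP at [254.669, -515.543, 200.688] pointing down, gripper open.
Joint ranges: [-2.99, 2.99], [-0.89, 2.07], [0.3, 2.58], [-1.14, 4.28], [0, 2.63], [-3.12, 3.12]. Speed limits (rad/s): [2.57, 2.57, 3.01, 3.14, 3.14, 3.14].

## Interface

Orientations are given as a unit quaternion [x, y, z, w].
In Python, from workcell import r gives the robot as it stands.
- The arm moves only by the shell command python3 -m handwheel 'ROWS' [FORCE]. ROWS is a JSON object of lists of equal length, an entry for each row: "delta_pos": the shift along the tool's x, y, z in m, a list of three; "twist": the turn, a rotation vector about the tool's x, y, z in degrees, a list of three; "gripper": the closure, from -1 (fully open) to 1 (shut), so that 0 is half open. A call has exactly 5 rows; each row shifts and turns the pose as measured when the row begins, along the tool's axes as they then stand; what a row does not reach is not made up. A row lasts 1/12 s, in which the tool goes at most 41.7 mm and 7.16 degrees, less where a joint would pass 70% of its speed; a pose out of reach is approached as far as the arm can. A call with a gripper value outside its range is refused whole. The fingers move at their own pace and stop on an object; FORCE is the grip in N (left out, the last holds). Time passes only in rows, so rows that do not move let the fingers close, or fill a call up. It gives the time, the measured TCP pose, the force and the opening at its end, in the units of the state.
- r.read_state(): the state, without advancing time (a new reading comes with each control period).
- r.snapshot(name): name is "scene" or "top"; returns a dict with "pixels" (420x560x3 uint8, red, green, blue), "range_z" (420x560 float32, mm along the optical axis (not along the pixel's ray), 0 where there is no reading), "fovy" (degrees; the focal length in pixels is half the picture's height over the tangent of half this angle, whatever the lens; pixels are square), "cx", "cy" (the principal point, pixels), "extrinsics" (4x4, takes a point from world to camera coordinates). Camera axes: x right, y up, looking along -z (the intrinsics and any distortion apply to the point x, -y, -z); pixel columns grow to the right and rows downward; lengths in mm; the calibration is good to about 2 mm. A picture is of the moment at which its call begins.
- r.hand_in(): hands the job in, once; it reports no verdict.
The state is a dict: "t": time; "joint_positions": joint angles; "qd": joint speeds; "tau": joint torques, N m; "tcp_pos": TCP position; "ee_rot": TCP orientation; "contact_force": force on the tool from outside, world axes, zero at the start; "moment": the same for the moment, N m; "opening": opening from 0.0 (shut) to 1.0 (fully open).
Only numpy, scipy, OpenCV 4.12 (cv2) and the standard library are available. Lean on these libraries where they do the work, as an engineer would, in place of code of your own. Each camera call takes 0.05 s, during which the arm holds its last target.

## Task

A brass standoff has come loose inside the white electrode box, which lies upside down (slotted lid underneath) on the sloping rest. Take the box up, keep it lid down, and shake the standoff out through the cable slot in the lid so that it lands in the blue parts tray; then lay the empty box, still lid down, fully home in the recess of the service nest and let go. Leave the other things on the desk where they are.

Things in the scene. Friction and masses are not known exactly. Their poses are not given: they have to be found in the camera images.
- ebox_mid (a point): Centre (half-way up) of the closed white plastic electrode box, 110 x 58 x 40 mm (own x, y, z), 0.18-0.29 kg. It is upside down: its own z points from the lid (underneath) to the clear base plate on top, with four 3 mm feet at the corners. At first it lies on the sloping rest, tilted 30 degrees about its y axis, +x end high. Grip it by its plain sides across y (58 mm).
- ebox_slot (a point): Centre of the cable slot's mouth, on the outer face of the lid, 28 mm from the box's middle towards its +x end and 20 mm below point ebox_mid; same axes as the box. The slot runs lengthwise: 36 mm long along x, 11 mm wide along y, through the 3 mm lid.
- ebox_in (a point): Centre of the lid's inside face, 17 mm below point ebox_mid; same axes. The inside of the box is 102 x 50 x 34 mm (x, y, z), with flat walls, and holds only the standoff; it shows through the clear base plate from above, but for a strip hidden by a small green board.
- standoff_mid (a point): Centre of the loose brass standoff, a rod 28 mm long (along its own y) and 8 mm thick, 12 g. It starts in the box at the low end wall (box -x), crosswise, and rolls or slides along the lid when the box is tilted. Lying crosswise it bridges the slot; shaking with the box tipped sideways brings it to lie along a long side wall, from where it can roll gently into the slot.
- rest: Fixed sloping rest of bent aluminium sheet, 130 mm deep, 74 mm wide, 83 mm high at the far end. Origin: centre of its foot, on the desk; z up. Its face slopes 30 degrees, rising along its +x; at the low end (-x, roughly towards the robot) a lip stands 12 mm above the face. No sides.
- tray: The fixed open blue parts tray, 130 (x) x 96 (y) x 24 mm high, wall and floor 3 mm. Origin: centre of its underside on the desk, z up.
- nest_pocket (a point): Centre of the recess floor in the fixed service nest, 8 mm above the desk; z up. The nest is 150 (x) x 104 (y) mm, its rim 13 mm above the desk, so the recess is 5 mm deep; it is 114 mm (x) by 62 mm (y), 2 mm clear of the box all round. Both long edges (+y, -y) are cut down to the recess floor over the middle 48 mm, for the fingers. The box may lie either way round.
- saline: Bystander: white bottle with blue cap, 42 mm wide, 150 mm tall. Origin: centre of its underside.
- geljar: Bystander: orange jar with white cap, 48 mm wide, 60 mm tall. Origin: centre of its underside.
- mug: Bystander: blue mug, 80 mm wide, 90 mm tall, handle on its +y side. Origin: centre of its underside.
- driver: Bystander: red-handled screwdriver, 180 mm long along its own x, lying. Origin: below its middle, on the desk.
- tape: Bystander: roll of white tape lying flat, 84 mm wide, 19 mm high. Origin: centre of its underside.
- case: Bystander: closed grey case, 95 (x) x 65 (y) x 22 mm. Origin: centre of its underside.
- mouse: Bystander: black computer mouse, 105 (x) x 60 (y) x 30 mm. Origin: centre of its underside.
Not all that is in view belongs to the job. Leave any purple or red look-alike of the part that bears ebox_mid alone.

How it is judged:
By the outcome, as a careful person would: the job done as asked, in the order asked, and still so for the second after the job is handed in, with the robot touching nothing.
It also fails if it takes over 58 s, if anything falls off the work surface, if the arm or the gripper's body presses on something with over 40 N, if the wrist force passes 120 N, or if a joint passes its speed limit or range.

## Working session

There is one attempt and no reset: what is moved stays moved. The work goes in short steps, Python scripts to look and compute and a shell command to move; the robot and the scene stay as the last step left them, time stands still between calls to the robot, and variables do not carry over. Pictures are saved under pics/ and viewed, and the job is handed in when it is done.

```bash
ls; mkdir -p pics; python3 - <<'E'
from workcell import r
import cv2,numpy as np
for n in("scene","top"):
    s=r.snapshot(n); cv2.imwrite(f"pics/{n}0.png",cv2.resize(s["pixels"][:,:,::-1],(784,588),interpolation=cv2.INTER_CUBIC))
    np.savez(f"{n}0.npz",**s); print(n,s["fovy"],s["cx"],s["cy"],np.round(s["extrinsics"],4).tolist(),[k for k in s])
print(r.read_state(), r.grip_point_offset)
E
```

```text
pics
scene 56.747706808865516 281.43169085938655 213.92136632482544 [[-0.596, 0.803, -0.0004, 327.4246], [-0.6588, -0.4887, 0.5721, 312.3017], [0.4592, 0.3412, 0.8202, -1530.8406], [0.0, 0.0, 0.0, 1.0]] ['pixels', 'range_z', 'fovy', 'cx', 'cy', 'extrinsics']
top 53.99691109767422 270.8482152281627 208.3907469002869 [[0.0258, -0.9996, -0.0131, -8.5974], [0.9892, 0.0236, 0.145, -514.6265], [-0.1446, -0.0167, 0.9893, -1010.9671], [0.0, 0.0, 0.0, 1.0]] ['pixels', 'range_z', 'fovy', 'cx', 'cy', 'extrinsics']
{'t': 0.1, 'joint_positions': array([-1.31829337e+00,  1.81452048e-01,  1.60789173e+00,  2.16413967e-05,
        1.35382744e+00, -2.06289108e-01]), 'qd': array([-0.00086215, -0.0003295 , -0.00195067,  0.00216842, -0.00040102,
        0.00025303]), 'tau': array([ 6.74839030e-04, -4.45870042e+01, -3.52239811e+01, -1.66355239e-04,
        4.07257990e-03, -1.23176758e-05]), 'tcp_pos': array([ 254.53754673, -514.98889492,  199.8904289 ]), 'ee_rot': array([ 0.37359935,  0.6009941 , -0.37281771,  0.60019711]), 'contact_force': array([-0.02841768,  0.58246375, -0.38101301]), 'moment': array([2.00169767e-02, 4.15527804e-02, 8.89308147e-05]), 'opening': 0.9982557309639288} 18.700000000000003
```

View pics/scene0.png

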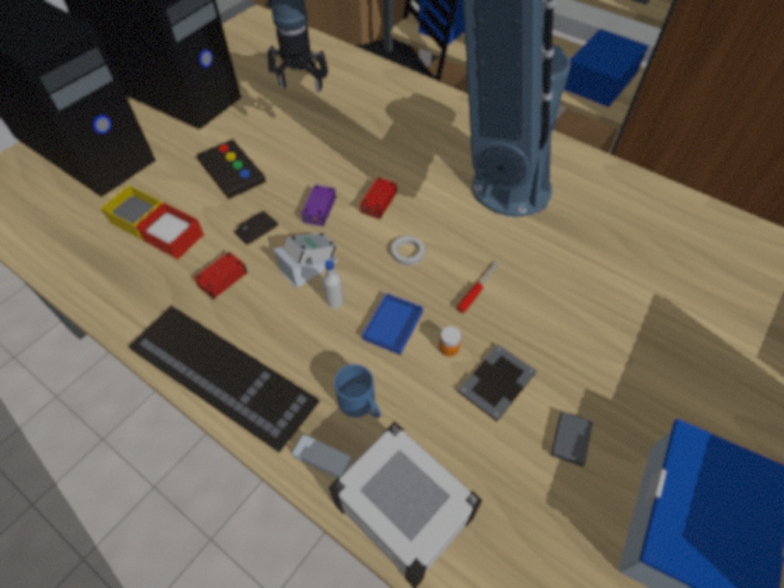

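View pics/top0.png

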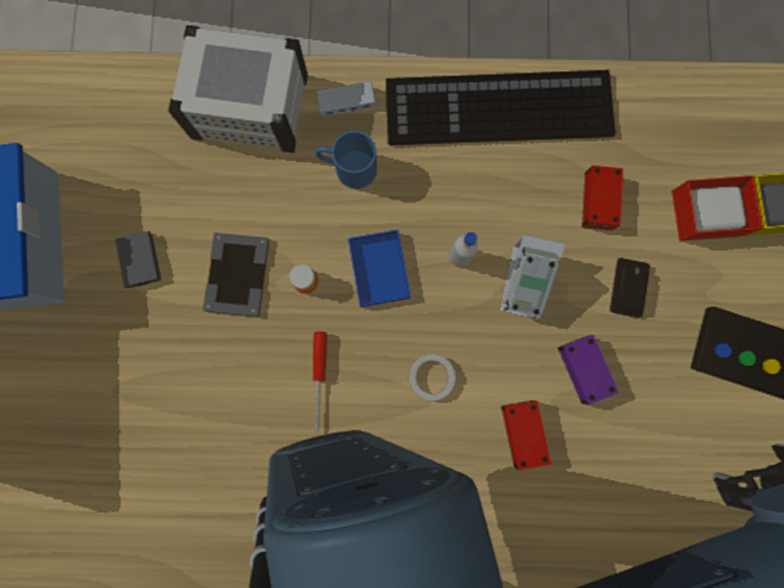

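The top view (784x588, scale 1.4) shows the box on its rest at about (530,285), the saline bottle at (463,250), the tray at (380,268), the gel jar at (303,279) and the nest at (237,274). I'll enlarge these and make a height map.

```bash
cat > h.py <<'E'
import numpy as np,cv2
from scipy.spatial.transform import Rotation as R
def load(n): return dict(np.load(n))
def K(s):
    H=s["pixels"].shape[0]; f=H/2/np.tan(np.radians(float(s["fovy"]))/2); return f,float(s["cx"]),float(s["cy"])
def cloud(s):
    f,cx,cy=K(s); z=s["range_z"].astype(float); v,u=np.mgrid[:z.shape[0],:z.shape[1]]
    P=np.stack([(u-cx)/f*z,-(v-cy)/f*z,-z],-1); E=s["extrinsics"]
    W=(P-E[:3,3])@E[:3,:3]; W[z==0]=np.nan; return W
def proj(s,p):
    f,cx,cy=K(s); E=s["extrinsics"]; c=np.atleast_2d(p)@E[:3,:3].T+E[:3,3]
    return np.stack([cx+f*c[:,0]/-c[:,2],cy-f*c[:,1]/-c[:,2]],-1)
def crop(s,u0,v0,u1,v1,k,name):
    cv2.imwrite(name,cv2.resize(s["pixels"][v0:v1,u0:u1,::-1],None,fx=k,fy=k,interpolation=cv2.INTER_CUBIC))
E
python3 - <<'E'
from h import *
s=load("top0.npz"); W=cloud(s)
for n,(u,v) in dict(desk1=(300,230),desk2=(200,250),desk3=(450,260)).items(): print(n,W[v,u].round(1), np.nanmean(W[v-5:v+6,u-5:u+6],(0,1)).round(1))
crop(s,340,150,420,240,8,"pics/c_box.png")
crop(s,130,150,310,230,4,"pics/c_tn.png")
s2=load("scene0.npz"); W2=cloud(s2); print(W2[200,300])
crop(s2,180,150,260,230,8,"pics/c_box2.png")
E
```

```text
desk1 [464.8 -72.7   1.1] [ 4.65e+02 -7.28e+01 -2.00e-01]
desk2 [406.5 187.   -3.4] [4.062e+02 1.864e+02 1.000e-01]
desk3 [ 397.  -459.3    0.6] [ 397.  -459.8   -0.5]
[415.88549932 -19.05949874   0.9301033 ]
```

View pics/c_box.png

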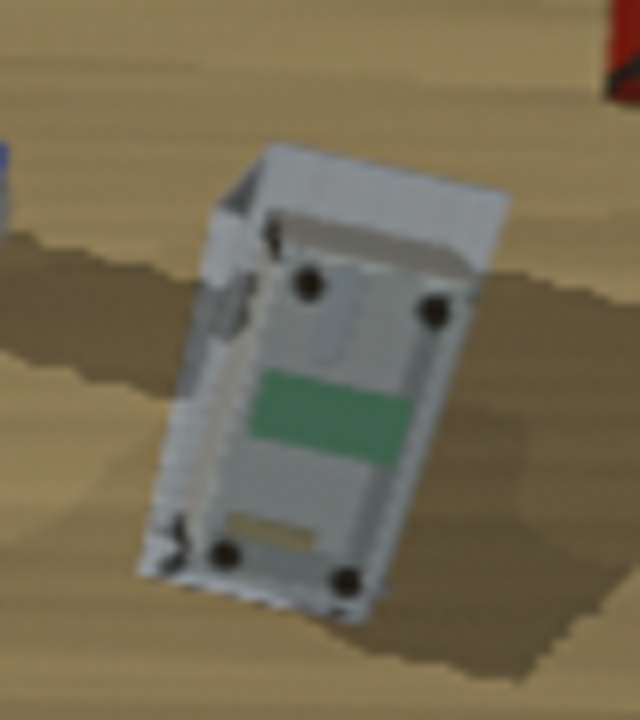

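View pics/c_tn.png

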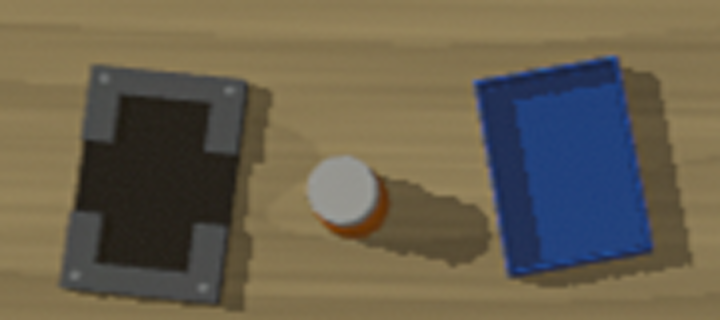

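View pics/c_box2.png

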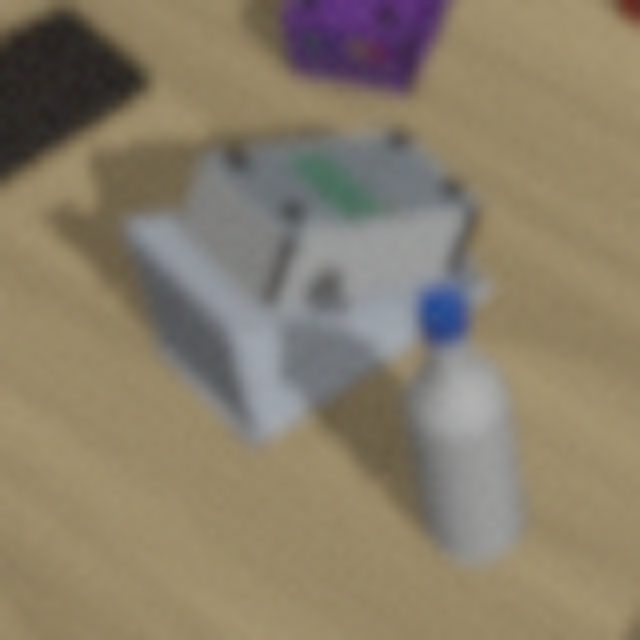

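```bash
cat >> h.py <<'E'
def ray(s,uv,z):
    f,cx,cy=K(s); E=s["extrinsics"]; uv=np.atleast_2d(uv).astype(float)
    d=np.stack([(uv[:,0]-cx)/f,-(uv[:,1]-cy)/f,-np.ones(len(uv))],-1)@E[:3,:3]
    o=-E[:3,:3].T@E[:3,3]; return o+d*((z-o[2])/d[:,2])[:,None]
E
python3 - <<'E'
from h import *
s=load("top0.npz"); W=cloud(s)
def rect(n,c,z,b,k):
    uv=np.array(c)/k-0.5+0.5/k+np.array(b); P=ray(s,uv,z); print(n,P.round(1).tolist(),"ctr",P.mean(0).round(1),"sides",[np.linalg.norm(P[i]-P[(i+1)%4]).round(1) for i in range(4)],
      "yaw",[np.degrees(np.arctan2(*(P[i]-P[j])[[1,0]])).round(1) for i,j in((0,3),(1,2))])
rect("nest",[(93,66),(247,80),(218,304),(60,288)],13,(130,150),4)
rect("tray",[(476,80),(616,57),(652,250),(510,276)],24,(130,150),4)
F=np.array([(308,283),(434,311),(345,580),(224,554)])/8-.5+np.array((340,150))
# plane fit of top plate
m=np.zeros((420,560),np.uint8); cv2.fillConvexPoly(m,F.round().astype(int),1)
P=W[m>0]; P=P[np.isfinite(P).all(1)]; 
for _ in range(3):
    c=P.mean(0); U,S,V=np.linalg.svd(P-c); n=V[2]*np.sign(V[2][2]); d=(P-c)@n; P=P[abs(d)<2.5*d.std()+.5]
print("plane",c.round(1),n.round(3),"tilt",np.degrees(np.arccos(n[2])),"downdir",np.degrees(np.arctan2(-n[1],-n[0])),d.std(),len(P))
f,cx,cy=K(s);E=s["extrinsics"]
def rp(uv):
    d=np.stack([(uv[:,0]-cx)/f,-(uv[:,1]-cy)/f,-np.ones(len(uv))],-1)@E[:3,:3]; o=-E[:3,:3].T@E[:3,3]
    return o+d*(((c-o)@n)/(d@n))[:,None]
Q=rp(F); print(Q.round(1),Q.mean(0).round(1)); e=Q[0]+Q[1]-Q[2]-Q[3]; print("yaw",np.degrees(np.arctan2(e[1],e[0])),"el",np.degrees(np.arcsin(e[2]/np.linalg.norm(e))),np.linalg.norm(e)/2,np.linalg.norm(Q[0]-Q[1]))
print("mid",Q.mean(0)-20*n)
# bystanders: height peaks
for nm,(u,v) in dict(jar=(216,197),saline=(335,171),mug=(253,114),tape=(308,269)).items(): print(nm,W[v,u].round(1))
E
```

```text
nest [[624.1, 320.5, 13.0], [616.9, 217.6, 13.0], [467.7, 228.4, 13.0], [475.6, 332.1, 13.0]] ctr [546.1 274.7  13. ] sides [np.float64(103.2), np.float64(149.6), np.float64(103.9), np.float64(148.9)] yaw [np.float64(-4.4), np.float64(-4.2)]
tray [[617.7, 65.2, 24.0], [635.1, -26.0, 24.0], [508.3, -51.8, 24.0], [489.2, 39.0, 24.0]] ctr [562.6   6.6  24. ] sides [np.float64(92.8), np.float64(129.5), np.float64(92.8), np.float64(131.1)] yaw [np.float64(11.5), np.float64(11.5)]
plane [ 527.1 -263.6   80.8] [-0.496  0.102  0.862] tilt 30.448776577691916 downdir -11.563400582113697 1.7835836357786885 603
[[ 568.1 -252.   103. ]
 [ 560.4 -289.4  103. ]
 [ 484.4 -273.5   57.3]
 [ 491.6 -236.3   57.1]] [ 526.1 -262.8   80.1]
yaw -11.678698185926324 el 30.44872589660393 90.38671939720751 38.18787601299375
mid [ 536.05621063 -264.822465     62.9000483 ]
jar [536.9 141.8  60.3]
saline [ 589.4 -143.1  146. ]
mug [778.1  60.    2.8]
tape [364.7 -95.3  -4.3]
```

```bash
cat >> h.py <<'E'
def boxR(yaw,tilt,roll=0):  # box axes in world; +x end high by tilt
    return (R.from_euler('z',yaw,degrees=True)*R.from_euler('y',-tilt,degrees=True)*R.from_euler('x',roll,degrees=True)).as_matrix()
def boxlines(mid,Rm,hx=55,hy=29,z0=-20,z1=20):
    c=np.array([[x,y,z] for z in(z0,z1) for x,y in((-hx,-hy),(hx,-hy),(hx,hy),(-hx,hy))])@Rm.T+mid
    L=[(i,(i+1)%4) for i in range(4)]+[(4+i,4+(i+1)%4) for i in range(4)]+[(i,i+4) for i in range(4)]
    return c,L
def overlay(s,mods,u0,v0,u1,v1,k,name):
    im=cv2.resize(s["pixels"][v0:v1,u0:u1,::-1],None,fx=k,fy=k,interpolation=cv2.INTER_CUBIC)
    for (c,L),col in mods:
        q=(proj(s,c)+.5-np.array([u0,v0]))*k-.5
        for a,b in L: cv2.line(im,tuple(int(t) for t in q[a].round()),tuple(int(t) for t in q[b].round()),col,1,cv2.LINE_AA)
    cv2.imwrite(name,im)
E
python3 - <<'E'
from h import *
s=load("top0.npz"); s2=load("scene0.npz")
m=np.array([536.,-264.8,62.9]); Rm=boxR(-11.65,30)
B=boxlines(m,Rm)
overlay(s,[(B,(0,0,255))],340,150,420,230,8,"pics/o1.png")
overlay(s2,[(B,(0,0,255))],180,150,260,230,8,"pics/o2.png")
a=cv2.imread("pics/o1.png");b=cv2.imread("pics/o2.png"); cv2.imwrite("pics/o12.png",cv2.resize(np.hstack([a,b]),None,fx=.62,fy=.62))
T=boxlines(np.array([562.6,6.6,12]),boxR(11.5,0),65,48,-12,12); N=boxlines(np.array([546.1,274.7,13]),boxR(-4.3,0),75,52,-13,0); N2=boxlines(np.array([546.1,274.7,8]),boxR(-4.3,0),57,31,0,5)
overlay(s2,[(T,(0,0,255)),(N,(0,0,255)),(N2,(0,255,255))],240,180,400,310,5,"pics/o3.png")
E
```

```text
(no output)
```

View pics/o12.png

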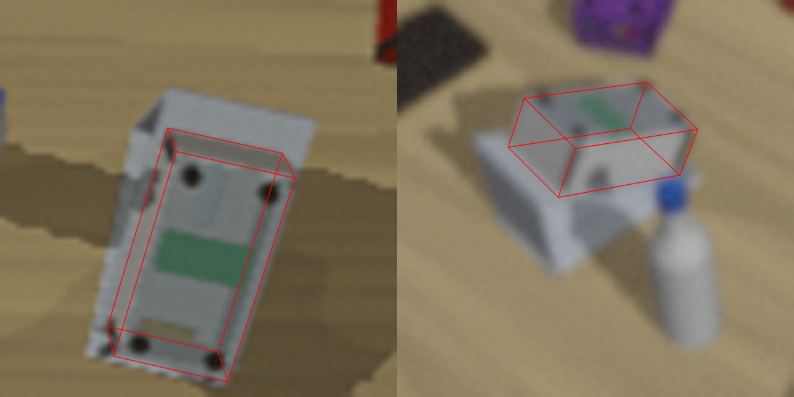

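View pics/o3.png

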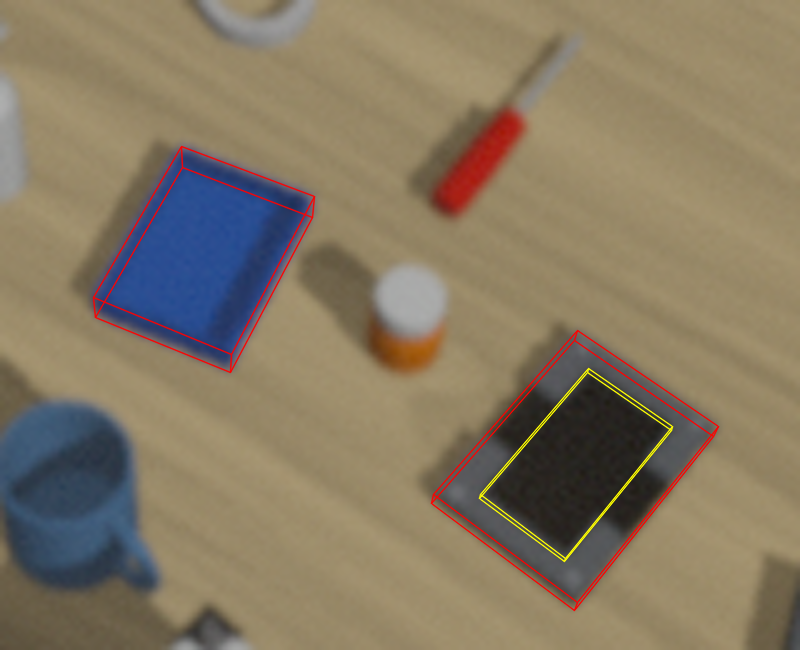

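The overlays match in both cameras to about 1–2 mm. The box is at (536,-265,63) with yaw -11.65°, the tray at (563,7) with yaw 11.5°, and the nest at (546,275) with yaw -4.3°. Next I'll work out the grasp approach.

```bash
cat >> h.py <<'E'
GO=18.7
def toolR(Rb,sgn): # tool x=-box z, tool z = sgn*box y
    x=-Rb[:,2]; z=sgn*Rb[:,1]; return np.stack([x,np.cross(z,x),z],1)
def go(pt,Rt,st=None,dmax=40,amax=7,n=None):
    from workcell import r
    st=st or r.read_state(); p=st["tcp_pos"]; Rc=R.from_quat(st["ee_rot"])
    rv=(Rc.inv()*R.from_matrix(Rt)).as_rotvec(degrees=True); D=np.array(pt)-p
    k=n or int(max(np.ceil(np.linalg.norm(D)/dmax),np.ceil(np.linalg.norm(rv)/amax),1))
    print("t",round(st["t"],2),"tcp",p.round(1),"D",D.round(1),"rv",rv.round(1),"rows",k,"op",round(st["opening"],3),"F",st["contact_force"].round(1),"q",st["joint_positions"].round(2))
    print("tool-frame D",Rc.inv().apply(D).round(1))
    for i in range(k):
        Ri=Rc*R.from_rotvec(rv*i/k,degrees=True); print(" ",(Ri.inv().apply(D/k)/1000).round(4).tolist(),(rv/k).round(2).tolist())
def tcp_for(mid,Rb,up=4): return np.array(mid)+Rb[:,2]*(up-GO)   # box mid -> tcp
E
python3 - <<'E'
from h import *
from workcell import r
st=r.read_state(); print(R.from_quat(st["ee_rot"]).as_matrix().round(3))
Rb=boxR(-11.65,30); m=np.array([536.,-264.8,62.9])
for sg in(1,-1):
    print("sg",sg); go(tcp_for(m,Rb)+Rb[:,2]*85,toolR(Rb,sg))
E
```

```text
[[-0.     0.897  0.443]
 [ 0.002  0.443 -0.897]
 [-1.     0.    -0.002]]
sg 1
t 0.1 tcp [ 254.5 -515.   199.9] D [247.  257.3 -76.1] rv [-138.   -37.   -12.8] rows 21 op 0.998 F [-0.   0.6 -0.4] q [-1.32  0.18  1.61  0.    1.35 -0.21]
tool-frame D [  76.4  335.4 -121.2]
  [0.0036, 0.016, -0.0058] [-6.57, -1.76, -0.61]
  [0.0033, 0.0166, -0.004] [-6.57, -1.76, -0.61]
  [0.003, 0.017, -0.0022] [-6.57, -1.76, -0.61]
  [0.0028, 0.0171, -0.0003] [-6.57, -1.76, -0.61]
  [0.0027, 0.0171, 0.0016] [-6.57, -1.76, -0.61]
  [0.0026, 0.0168, 0.0034] [-6.57, -1.76, -0.61]
  [0.0025, 0.0164, 0.0053] [-6.57, -1.76, -0.61]
  [0.0025, 0.0157, 0.007] [-6.57, -1.76, -0.61]
  [0.0026, 0.0148, 0.0087] [-6.57, -1.76, -0.61]
  [0.0027, 0.0137, 0.0103] [-6.57, -1.76, -0.61]
  [0.0029, 0.0125, 0.0117] [-6.57, -1.76, -0.61]
  [0.0032, 0.0111, 0.0129] [-6.57, -1.76, -0.61]
  [0.0035, 0.0096, 0.014] [-6.57, -1.76, -0.61]
  [0.0039, 0.008, 0.0149] [-6.57, -1.76, -0.61]
  [0.0042, 0.0063, 0.0156] [-6.57, -1.76, -0.61]
  [0.0047, 0.0045, 0.0161] [-6.57, -1.76, -0.61]
  [0.0051, 0.0027, 0.0164] [-6.57, -1.76, -0.61]
[... 153 characters left out ...]
0.0072, -0.0044, 0.0152] [-6.57, -1.76, -0.61]
sg -1
t 0.1 tcp [ 254.5 -515.   199.9] D [247.  257.3 -76.1] rv [ 37.  -10.   28.9] rows 10 op 0.998 F [-0.   0.6 -0.4] q [-1.32  0.18  1.61  0.    1.35 -0.21]
tool-frame D [  76.4  335.4 -121.2]
  [0.0076, 0.0335, -0.0121] [3.7, -1.0, 2.89]
  [0.0091, 0.0323, -0.0144] [3.7, -1.0, 2.89]
  [0.0104, 0.0308, -0.0166] [3.7, -1.0, 2.89]
  [0.0116, 0.0291, -0.0187] [3.7, -1.0, 2.89]
  [0.0127, 0.0272, -0.0208] [3.7, -1.0, 2.89]
  [0.0136, 0.0251, -0.0227] [3.7, -1.0, 2.89]
  [0.0144, 0.0229, -0.0245] [3.7, -1.0, 2.89]
  [0.0151, 0.0205, -0.0261] [3.7, -1.0, 2.89]
  [0.0156, 0.018, -0.0276] [3.7, -1.0, 2.89]
  [0.0159, 0.0154, -0.029] [3.7, -1.0, 2.89]
```

```bash
python3 -m handwheel '{"delta_pos":[[0.006,0.0335,-0.0121],[0.007,0.0325,-0.0144],[0.008,0.031,-0.0166],[0.009,0.029,-0.0187],[0.010,0.027,-0.0208]],"twist":[[3.7,-1,2.9],[3.7,-1,2.9],[3.7,-1,2.9],[3.7,-1,2.9],[3.7,-1,2.9]],"gripper":[-1,-1,-1,-1,-1]}' 60
cat > t.py <<'E'
from h import *
Rb=boxR(-11.65,30); m=np.array([536.,-264.8,62.9])
def pg(h,**k): go(tcp_for(m,Rb)+Rb[:,2]*h,toolR(Rb,-1),**k)
E
python3 -c "
from t import *
pg(85,n=5)"
```

```text
t: 0.52
tcp_pos: [379.0, -388.0, 171.9]
ee_rot: [0.527, 0.447, -0.405, 0.598]
contact_force: [0.8, 0.2, 0.2]
opening: 0.999
t 0.52 tcp [ 379.  -388.   171.9] D [122.6 130.3 -48.1] rv [17.4 -4.6 14. ] rows 5 op 0.999 F [0.8 0.2 0.2] q [-1.18  0.    1.89  0.27  1.15  0.18]
tool-frame D [  77.9  119.4 -118.3]
  [0.0156, 0.0239, -0.0237] [3.48, -0.93, 2.79]
  [0.0163, 0.0216, -0.0253] [3.48, -0.93, 2.79]
  [0.0169, 0.0192, -0.0268] [3.48, -0.93, 2.79]
  [0.0173, 0.0167, -0.0282] [3.48, -0.93, 2.79]
  [0.0176, 0.0141, -0.0294] [3.48, -0.93, 2.79]
```

```bash
python3 -m handwheel '{"delta_pos":[[0.0156,0.024,-0.0237],[0.0163,0.0216,-0.0253],[0.017,0.0192,-0.0268],[0.0173,0.0167,-0.0282],[0.0176,0.0141,-0.0294]],"twist":[[3.5,-0.9,2.8],[3.5,-0.9,2.8],[3.5,-0.9,2.8],[3.5,-0.9,2.8],[3.5,-0.9,2.8]],"gripper":[-1,-1,-1,-1,-1]}'
python3 -c "
from t import *
pg(85,n=2);pg(0,n=4)
from workcell import r
for n in('top','scene'):
    s=r.snapshot(n);np.savez(n+'1.npz',**s)
    crop(s,*((320,130,420,240) if n=='top' else (170,130,270,240)),4,'pics/p_'+n+'.png')
a=cv2.imread('pics/p_top.png');b=cv2.imread('pics/p_scene.png');cv2.imwrite('pics/p1.png',np.hstack([a,b]))
"
```

```text
t: 0.93
tcp_pos: [506.6, -253.8, 123.9]
ee_rot: [0.653, 0.279, -0.415, 0.569]
contact_force: [1.1, -0.1, -0.4]
opening: 0.997
t 0.93 tcp [ 506.6 -253.8  123.9] D [-5.  -3.9 -0.1] rv [-1.3  0.2 -0.8] rows 2 op 0.997 F [ 1.1 -0.1 -0.4] q [-0.88 -0.07  2.15  0.52  0.69  0.57]
tool-frame D [-2.  -3.4  4.9]
  [-0.001, -0.0017, 0.0025] [-0.65, 0.12, -0.39]
  [-0.001, -0.0018, 0.0024] [-0.65, 0.12, -0.39]
t 0.93 tcp [ 506.6 -253.8  123.9] D [ 36.6 -12.5 -73.7] rv [-1.3  0.2 -0.8] rows 4 op 0.997 F [ 1.1 -0.1 -0.4] q [-0.88 -0.07  2.15  0.52  0.69  0.57]
tool-frame D [83.  -4.6  4.6]
  [0.0207, -0.0011, 0.0012] [-0.33, 0.06, -0.19]
  [0.0207, -0.0011, 0.0012] [-0.33, 0.06, -0.19]
  [0.0207, -0.001, 0.0012] [-0.33, 0.06, -0.19]
  [0.0208, -0.001, 0.0012] [-0.33, 0.06, -0.19]
```

View pics/p1.png

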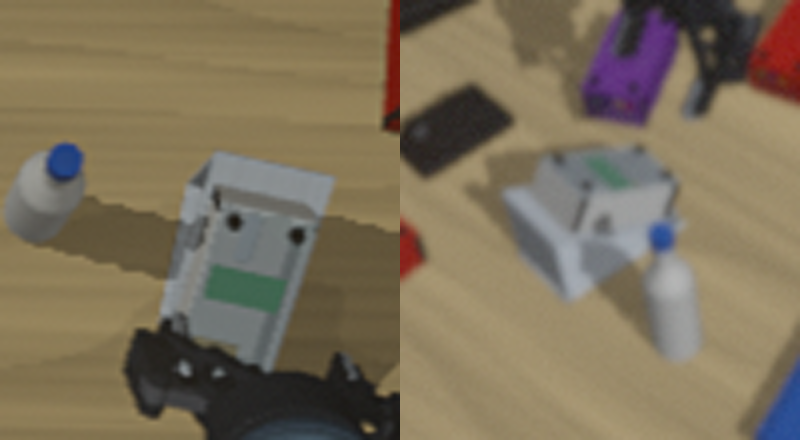

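```bash
python3 -c "
from t import *
from workcell import r
for n in('top','scene'):
    s=load(n+'1.npz'); o=(320,130) if n=='top' else (170,130)
    st=r.read_state(); Rt=R.from_quat(st['ee_rot']).as_matrix(); p=st['tcp_pos']
    q=[p,p+Rt[:,2]*42.5-Rt[:,0]*13,p-Rt[:,2]*42.5-Rt[:,0]*13]
    print(n,((proj(s,np.array(q))-o)*4).round(0).tolist())
pg(85)
"
```

```text
top [[233.0, 319.0], [308.0, 345.0], [163.0, 310.0]]
scene [[237.0, 131.0], [211.0, 90.0], [273.0, 147.0]]
t 1.03 tcp [ 505.5 -247.6  120.1] D [ -3.9 -10.1   3.7] rv [-1.1 -0.2 -0.4] rows 1 op 0.998 F [-0.   0.  -0.3] q [-0.87 -0.06  2.15  0.52  0.69  0.57]
tool-frame D [-4.1  0.5 10.7]
  [-0.0041, 0.0005, 0.0107] [-1.06, -0.25, -0.38]
```

```bash
python3 -c "
from t import *
from workcell import r
ims=[]
for n in('top','scene'):
    s=r.snapshot(n); o=(320,130,420,240) if n=='top' else (180,90,280,200)
    st=r.read_state(); Rt=R.from_quat(st['ee_rot']).as_matrix(); p=st['tcp_pos']
    q=np.array([p,p+Rt[:,2]*42.5-Rt[:,0]*13,p-Rt[:,2]*42.5-Rt[:,0]*13])
    overlay(s,[((q,[(0,1),(0,2)]),(0,0,255)),(boxlines(m,Rb),(0,255,255))],*o,4,'pics/x.png'); ims.append(cv2.imread('pics/x.png'))
cv2.imwrite('pics/p2.png',np.hstack(ims)); print(p)
"
```

```text
[ 506.05557059 -253.14191836  123.3300315 ]
```

View pics/p2.png

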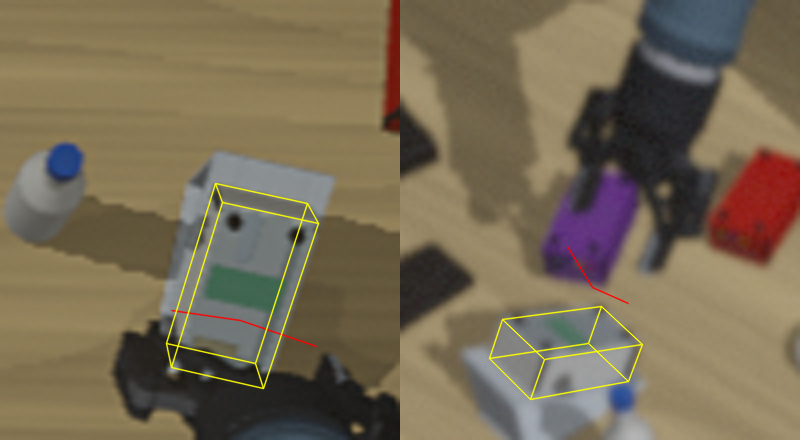

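```bash
python3 -c "
from t import *
from workcell import r
s=r.snapshot('scene'); np.savez('scene2.npz',**s); W=cloud(s)
st=r.read_state(); Rt=R.from_quat(st['ee_rot']); p=st['tcp_pos']
L=Rt.inv().apply((W.reshape(-1,3)-p)); ok=np.isfinite(L).all(1)&(W.reshape(-1,3)[:,2]>65)&(abs(L[:,1])<80)&(abs(L[:,2])<80)&(L[:,0]>-150)&(L[:,0]<40)
Q=L[ok]
print(len(Q))
for lo in range(-150,40,10):
    a=Q[(Q[:,0]>=lo)&(Q[:,0]<lo+10)]
    if len(a): print(lo,len(a),'y',np.percentile(a[:,1],[5,50,95]).round(0),'z',np.percentile(a[:,2],[5,50,95]).round(0))
print(p, R.from_quat(st['ee_rot']).as_matrix().round(3))
"
```

```text
774
-150 127 y [-5.  9. 14.] z [-70. -15.  59.]
-140 120 y [-5. 10. 20.] z [-70. -18.  60.]
-130 104 y [-10.  10.  18.] z [-72. -25.  62.]
-120 112 y [-11.  10.  17.] z [-72. -15.  65.]
-110 96 y [-9.  9. 15.] z [-75. -39.  66.]
-100 66 y [-9. 10. 14.] z [-73. -39.  66.]
-90 29 y [-5.  6. 13.] z [-58.  41.  48.]
-80 43 y [-10.   3.  11.] z [-57. -45.  47.]
-70 39 y [-10.   7.  12.] z [-58. -45.  50.]
-60 29 y [-5.  4. 12.] z [-55.  40.  46.]
-50 9 y [-5.  5.  8.] z [-51. -49.  42.]
[ 506.24952016 -254.94149355  124.32102505] [[ 0.498  0.839 -0.218]
 [-0.106 -0.19  -0.976]
 [-0.861  0.509 -0.006]]
```

```bash
python3 -c "
from t import *
s=load('scene0.npz'); W=cloud(s)
p=np.array([254.5,-515,199.9]); Rt=R.from_quat([0.3736,0.601,-0.3728,0.6002])
L=Rt.inv().apply((W.reshape(-1,3)-p)); ok=np.isfinite(L).all(1)&(W.reshape(-1,3)[:,2]>20)&(abs(L[:,1])<80)&(abs(L[:,2])<80)&(L[:,0]>-150)&(L[:,0]<80)
Q=L[ok]
for lo in range(-150,80,10):
    a=Q[(Q[:,0]>=lo)&(Q[:,0]<lo+10)]
    if len(a): print(lo,len(a),'y',np.percentile(a[:,1],[5,50,95]).round(0),'z',np.percentile(a[:,2],[5,50,95]).round(0))
q=Rt.apply([[0,0,0],[-13,0,42],[-13,0,-42],[-42,0,42],[-42,0,-42]])+p
print(proj(s,q).round(0).tolist())
crop(s,180,20,260,80,8,'pics/g0.png')
"
```

```text
-150 123 y [-7.  8. 15.] z [-67. -15.  59.]
-140 117 y [-0.  9. 19.] z [-69.  -6.  62.]
-130 80 y [-5. 11. 18.] z [-71.  -8.  65.]
-120 101 y [-13.  10.  16.] z [-69. -12.  64.]
-110 82 y [-14.   7.  14.] z [-73. -37.  67.]
-100 57 y [-8.  8. 14.] z [-71. -43.  64.]
-90 26 y [-4.  7. 13.] z [-58.  -1.  53.]
-80 29 y [-9.  7. 12.] z [-55.  42.  54.]
-70 27 y [-7.  5. 11.] z [-57. -47.  52.]
-60 20 y [-6.  6. 13.] z [-55.  42.  54.]
-50 4 y [-10.  -1.   1.] z [-49.  -3.  44.]
[[217.0, 75.0], [205.0, 70.0], [227.0, 73.0], [204.0, 63.0], [226.0, 66.0]]
```

View pics/g0.png

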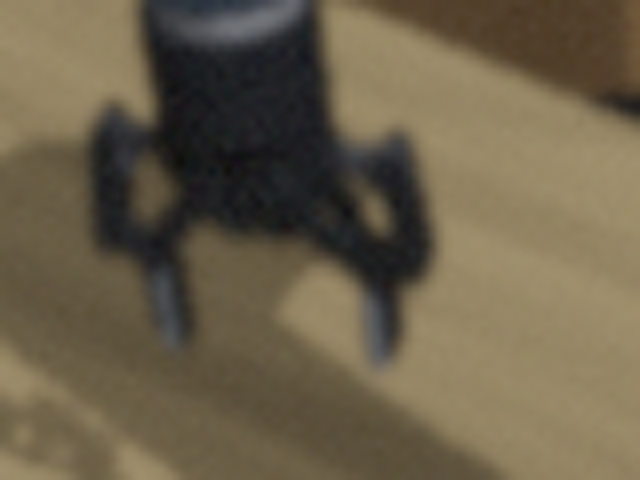

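The fingertips appear about 30 mm farther back along the tool than the reported TCP, in both cameras and both poses: at pixels (202,63) and (228,65) they match tool x≈-42, not -13. I'll go down part way and look again.

```bash
python3 -m handwheel '{"delta_pos":[[0.011,0,0.0012],[0.011,-0.0003,0.001],[0.011,0,0],[0.011,0,0],[0.011,0,0]],"twist":[[-0.6,0,-0.4],[-0.5,0,-0.3],[0,0,0],[0,0,0],[0,0,0]],"gripper":[-1,-1,-1,-1,-1]}'
cat > look.py <<'E'
from t import *
from workcell import r
def look(tag,off=-30):
    ims=[]
    for n in('top','scene'):
        s=r.snapshot(n); np.savez(n+tag+'.npz',**s); o=(320,130,420,240) if n=='top' else (180,100,280,210)
        st=r.read_state(); Rt=R.from_quat(st['ee_rot']).as_matrix(); p=st['tcp_pos']+Rt[:,0]*off
        q=np.array([p,p+Rt[:,2]*42.5-Rt[:,0]*13,p-Rt[:,2]*42.5-Rt[:,0]*13])
        overlay(s,[((q,[(0,1),(0,2)]),(0,0,255)),(boxlines(m,Rb),(0,255,255))],*o,4,'pics/x.png'); ims.append(cv2.imread('pics/x.png'))
    cv2.imwrite('pics/l%s.png'%tag,np.hstack(ims))
    W=cloud(s); L=(W.reshape(-1,3)-st['tcp_pos'])@Rt
    B=(W.reshape(-1,3)-m)@Rb
    ok=np.isfinite(L).all(1)&(abs(L[:,1])<30)&(abs(B[:,1])>32)&(abs(B[:,1])<60)&(B[:,2]>-17)&(L[:,0]>-120)&(L[:,0]<60)
    for sgn in(1,-1):
        a=L[ok&(B[:,1]*sgn>0)]
        if len(a): print("tip side",sgn,len(a),"x",np.sort(a[:,0])[-8:].round(0), "y",np.median(a[:,1]).round(1))
E
python3 -c "
from look import *
look('3'); pg(0)"
```

```text
t: 1.6
tcp_pos: [534.9, -276.3, 83.2]
ee_rot: [0.642, 0.283, -0.417, 0.578]
contact_force: [0.6, -1.0, -0.3]
opening: 0.996
tip side 1 123 x [-49. -48.  28.  31.  31.  31.  31.  32.] y 8.6
tip side -1 100 x [-53. -52. -52. -50. -49. -48. -47.  -3.] y 7.1
t 1.7 tcp [ 534.3 -275.5   81.9] D [  8.9   9.2 -31.8] rv [ 0.1  0.9 -0.3] rows 1 op 0.999 F [-0.8 -0.3  0.1] q [-0.85  0.1   2.08  0.56  0.59  0.51]
tool-frame D [ 30.7 -10.1 -11.3]
  [0.0307, -0.0101, -0.0113] [0.09, 0.87, -0.33]
```

View pics/l3.png

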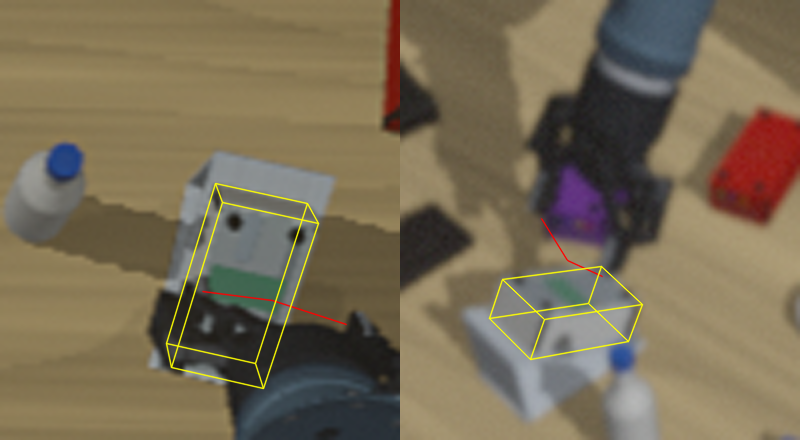

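```bash
python3 -c "
from look import *
for i in range(6):
    st=r.read_state(); print(round(st['t'],2),st['tcp_pos'].round(1),st['joint_positions'].round(4),st['qd'].round(3),R.from_quat(st['ee_rot']).as_rotvec(degrees=True).round(1)); r.snapshot('top')
"
```

```text
1.7 [ 534.3 -275.5   81.9] [-0.8507  0.1     2.0836  0.5576  0.5857  0.5144] [ 0.006 -0.037  0.016 -0.014  0.032  0.017] [ 86.1  38.  -55.9]
1.75 [ 534.2 -275.    82.4] [-0.8505  0.0984  2.0842  0.5572  0.5866  0.5149] [ 0.005 -0.027  0.01  -0.003  0.007  0.006] [ 86.1  38.  -55.9]
1.8 [ 534.3 -274.7   82.8] [-0.8501  0.0972  2.0847  0.5572  0.5867  0.5151] [ 0.008 -0.019  0.008  0.002  0.     0.003] [ 86.1  38.  -55.8]
1.85 [ 534.4 -274.5   83.1] [-0.8497  0.0964  2.085   0.5573  0.5866  0.5151] [ 0.009 -0.014  0.007  0.001 -0.004  0.   ] [ 86.1  38.  -55.8]
1.9 [ 534.4 -274.3   83.2] [-0.8494  0.0959  2.0854  0.5574  0.5864  0.5151] [ 0.007 -0.008  0.005  0.003 -0.004 -0.001] [ 86.1  38.  -55.8]
1.95 [ 534.5 -274.2   83.3] [-0.849   0.0957  2.0856  0.5575  0.5862  0.5151] [ 0.005 -0.003  0.003  0.003 -0.003 -0.002] [ 86.1  38.  -55.8]
```

```bash
python3 -c "
from look import *
s=load('scene3.npz'); W=cloud(s).reshape(-1,3); st=r.read_state(); Rt=R.from_quat(st['ee_rot']).as_matrix(); L=(W-st['tcp_pos'])@Rt
B=(W-m)@Rb
for z0,z1 in((25,75),(-75,-25)):
  for lo in range(-100,20,8):
    a=np.isfinite(L).all(1)&(abs(L[:,1])<25)&(L[:,0]>=lo)&(L[:,0]<lo+8)&(L[:,2]>z0)&(L[:,2]<z1)&(W[:,2]>40)
    if a.sum(): print(z0,lo,a.sum(),np.median(L[a],0).round(0),np.median(W[a],0).round(0))
crop(s,300//2,110,300//2+130,200,6,'pics/z.png')
overlay(s,[],200,110,280,180,9,'pics/z.png')
for n in ('scene3.npz','top3.npz'):
  q=st['tcp_pos']+np.array([[x,0,z] for x in(-13,-43) for z in(-50,50)])@Rt.T; print(proj(load(n),q).round(1).tolist())
"
```

```text
25 -100 23 [-96.  11.  62.] [ 484. -324.  172.]
25 -92 15 [-89.   4.  46.] [ 485. -309.  163.]
25 -84 17 [-79.   5.  47.] [ 489. -310.  155.]
25 -76 13 [-71.   4.  46.] [ 494. -311.  146.]
25 -68 14 [-65.   6.  46.] [ 497. -313.  141.]
25 -60 15 [-58.   7.  46.] [ 501. -313.  136.]
25 -52 8 [-49.   3.  48.] [ 503. -315.  128.]
25 -4 1 [-2.  1. 27.] [ 529. -300.   86.]
-75 -100 32 [-97.   8. -53.] [ 505. -213.  168.]
-75 -92 9 [-89.  10. -53.] [ 510. -214.  165.]
-75 -84 11 [-79.   8. -48.] [ 513. -219.  155.]
-75 -76 17 [-73.   7. -52.] [ 514. -215.  149.]
-75 -68 17 [-64.   6. -49.] [ 518. -220.  141.]
-75 -60 11 [-57.   8. -52.] [ 523. -218.  135.]
-75 -52 6 [-49.   6. -44.] [ 525. -225.  128.]
-75 -12 28 [ -6.   3. -33.] [ 540. -242.   89.]
-75 -4 24 [  0.   0. -35.] [ 542. -239.   83.]
-75 4 20 [  8.  -1. -36.] [ 545. -239.   74.]
-75 12 22 [ 16.   1. -36.] [ 551. -240.   69.]
[[229.0, 177.4], [211.2, 160.3], [231.9, 170.0], [213.8, 152.9]]
[[365.3, 197.5], [406.5, 206.8], [366.2, 201.8], [408.6, 211.4]]
```

View pics/z.png

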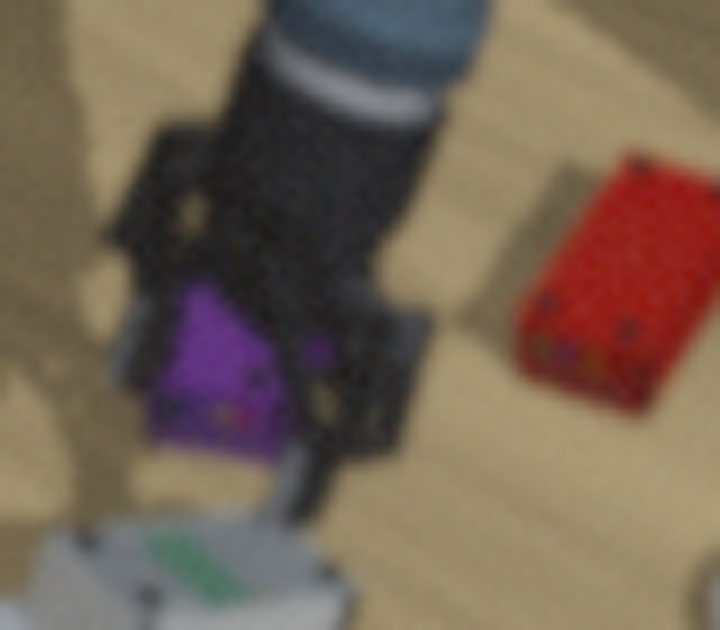

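The tips are at scene pixels (214,153) and (233,168), which confirms the roughly 30 mm tool-x offset. I'll fix the sideways error, move down with that offset applied, and watch the force.

```bash
sed -i 's/^GO=18.7/GO=48.7/' h.py; python3 -m handwheel '{"delta_pos":[[0.002,-0.003,-0.003],[0.006,-0.003,-0.003],[0.007,-0.003,-0.003],[0.006,-0.002,-0.002],[0.004,0,-0.001]],"twist":[[0,0.4,-0.1],[0,0.3,-0.1],[0,0.2,0],[0,0,0],[0,0,0]],"gripper":[-1,-1,-1,-1,-1]}'
python3 -c "
from look import *
look('4',-30); pg(0)"
```

```text
t: 2.42
tcp_pos: [540.7, -262.8, 56.1]
ee_rot: [0.645, 0.288, -0.411, 0.576]
contact_force: [-0.1, 0.6, -0.3]
opening: 1.004
tip side 1 129 x [-51. -50. -50. -50. -48.   7.   7.   8.] y 8.2
tip side -1 122 x [-53. -52. -52. -51. -51. -48. -48. -46.] y 6.4
t 2.52 tcp [ 540.7 -262.7   56.1] D [ 17.2  -6.6 -31.9] rv [ 0.3 -0.  -0.4] rows 1 op 0.999 F [ 0.5 -0.5 -0. ] q [-0.83  0.16  2.09  0.62  0.54  0.46]
tool-frame D [36.7 -0.4  3. ]
  [0.0367, -0.0004, 0.003] [0.25, -0.03, -0.36]
```

View pics/l4.png

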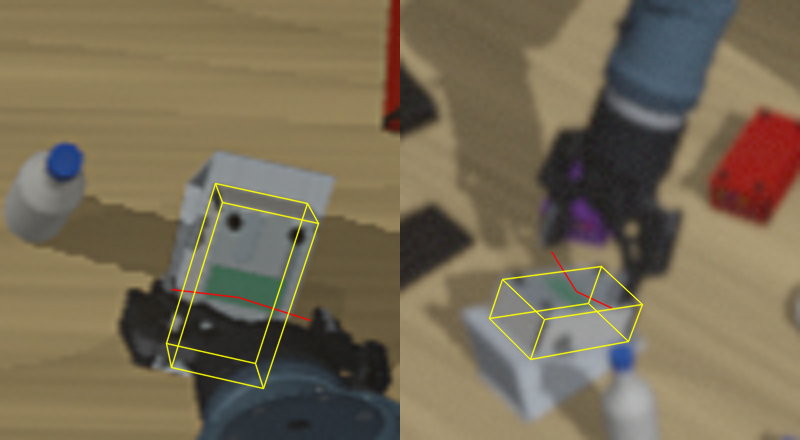

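```bash
python3 -m handwheel '{"delta_pos":[[0.007,0,0.002],[0.008,0,0.001],[0.008,0,0],[0.007,0,0],[0.005,0,0]],"twist":[[0.2,0,-0.3],[0,0,0],[0,0,0],[0,0,0],[0,0,0]],"gripper":[-1,-1,-1,-1,-1]}'
python3 -c "
from look import *
look('5',-30); pg(0)"
```

```text
t: 2.93
tcp_pos: [559.6, -270.7, 23.8]
ee_rot: [0.645, 0.289, -0.413, 0.574]
contact_force: [-0.6, -0.4, 0.0]
opening: 1.0
tip side 1 118 x [-54. -54. -54. -53. -51. -50. -46. -46.] y 8.1
tip side -1 85 x [-62. -62. -62. -61. -60. -59. -59. -57.] y 7.4
t 3.03 tcp [ 559.2 -270.2   23.4] D [-1.3  0.9  0.8] rv [ 0.1  0.  -0.1] rows 1 op 1.003 F [ 0.5 -0.9 -0. ] q [-0.81  0.27  2.04  0.67  0.48  0.42]
tool-frame D [-1.4 -0.9 -0.6]
  [-0.0014, -0.0009, -0.0006] [0.06, 0.0, -0.05]
```

View pics/l5.png

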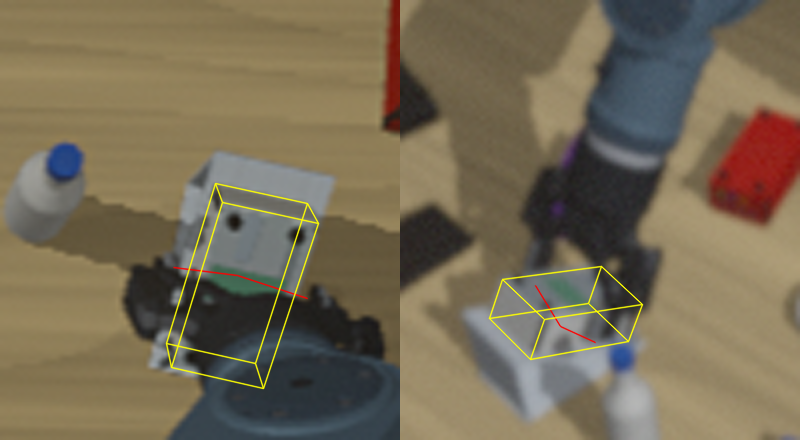

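```bash
python3 -c "
from look import *
s=load('scene5.npz'); crop(s,205,140,255,195,12,'pics/z5.png')
st=r.read_state(); Rt=R.from_quat(st['ee_rot']).as_matrix()
q=st['tcp_pos']+np.array([[x,0,z] for x in(-13,-43,-53,-63) for z in(-50,50)])@Rt.T; print(((proj(s,q)-(205,140)+.5)*12).round(0).tolist())
"
```

```text
[[270.0, 650.0], [62.0, 448.0], [302.0, 564.0], [91.0, 363.0], [313.0, 535.0], [101.0, 334.0], [324.0, 506.0], [111.0, 305.0]]
```

View pics/z5.png

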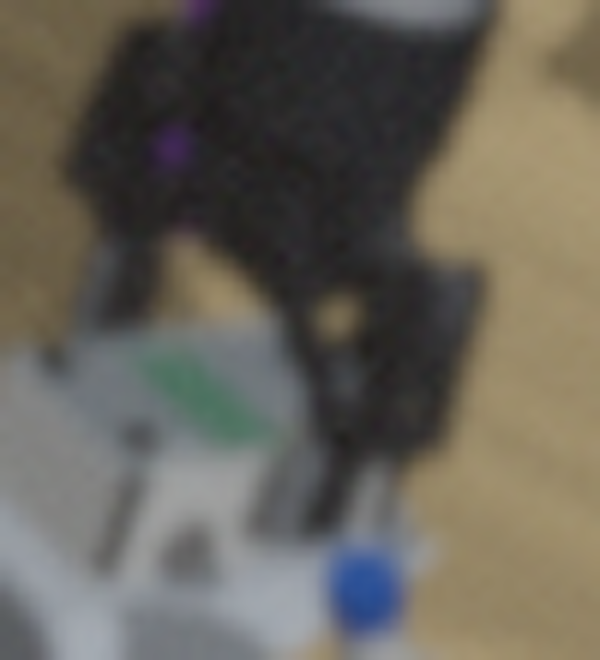

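```bash
python3 -m handwheel '{"delta_pos":[[0.003,-0.0005,-0.0005],[0.002,-0.0005,0],[0,0,0],[0,0,0],[0,0,0]],"twist":[[0,0,0],[0,0,0],[0,0,0],[0,0,0],[0,0,0]],"gripper":[-1,-1,1,1,1]}' 60
python3 -m handwheel '{"delta_pos":[[0,0,0],[0,0,0],[0,0,0],[0,0,0],[0,0,0]],"twist":[[0,0,0],[0,0,0],[0,0,0],[0,0,0],[0,0,0]],"gripper":[1,1,1,1,1]}' 60
python3 -c "
from look import *
look('6',-30); pg(0)
s=load('scene6.npz'); crop(s,205,140,255,195,12,'pics/z6.png')"
```

```text
t: 3.45
tcp_pos: [561.0, -270.0, 18.3]
ee_rot: [0.645, 0.29, -0.413, 0.574]
contact_force: [0.4, 0.9, -1.8]
opening: 0.67
t: 3.87
tcp_pos: [560.8, -270.0, 18.7]
ee_rot: [0.645, 0.289, -0.413, 0.574]
contact_force: [1.0, -0.6, -1.4]
opening: 0.669
tip side 1 123 x [-44. -43. -41. -40. -37. -36. -36. -35.] y 7.4
tip side -1 73 x [-79. -79. -79. -75. -73. -72. -70. -67.] y 7.6
t 3.97 tcp [ 560.8 -269.9   18.7] D [-2.9  0.6  5.5] rv [ 0.1  0.  -0.1] rows 1 op 0.676 F [ 0.7 -0.6 -0.9] q [-0.8   0.28  2.04  0.68  0.47  0.41]
tool-frame D [-6.3  0.2 -0. ]
  [-0.0063, 0.0002, -0.0] [0.07, 0.01, -0.07]
```

View pics/z6.png

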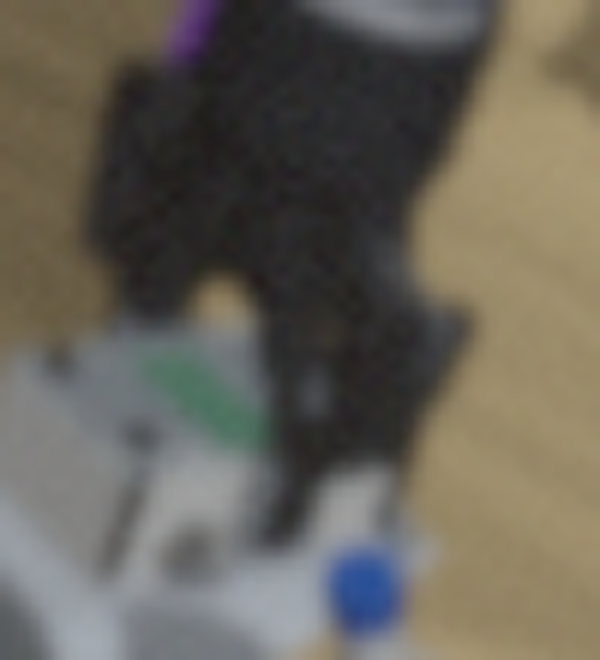

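View pics/l6.png

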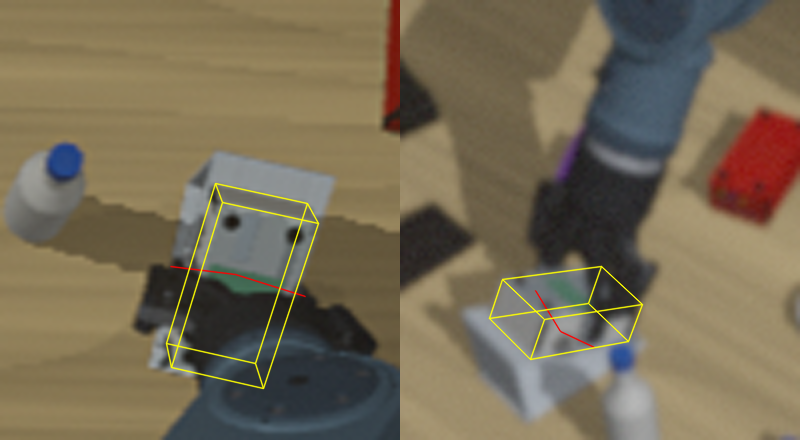

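Gripped at opening 0.67 (57 mm), with the finger at about the middle of the box side, its tip near crop (285,540). I'll lift straight off the face.

```bash
python3 -m handwheel '{"delta_pos":[[-0.006,0,0],[-0.012,0,0],[-0.018,0,0],[-0.02,0,0],[-0.02,0,0]],"twist":[[0,0,0],[0,0,0],[0,0,0],[0,0,0],[0,0,0]],"gripper":[1,1,1,1,1]}' 60
python3 -c "
from look import *
look('7',-30); pg(80)
s=load('scene7.npz'); crop(s,185,120,265,190,10,'pics/z7.png')"
```

```text
t: 4.38
tcp_pos: [520.6, -259.7, 83.0]
ee_rot: [0.645, 0.293, -0.414, 0.571]
contact_force: [-0.7, -0.3, -1.8]
opening: 0.668
tip side 1 139 x [-46. -46. -45. -41.  42.  42.  43.  43.] y 8.2
tip side -1 96 x [43. 43. 44. 44. 44. 44. 44. 44.] y 7.3
t 4.48 tcp [ 521.8 -261.3   85.6] D [-3.1  0.1  7.9] rv [ 0.1 -0.1  0.1] rows 1 op 0.677 F [ 1.  -0.4 -1.7] q [-0.86  0.06  2.12  0.56  0.61  0.51]
tool-frame D [-8.3  1.3  0.6]
  [-0.0083, 0.0013, 0.0006] [0.07, -0.05, 0.07]
```

View pics/z7.png

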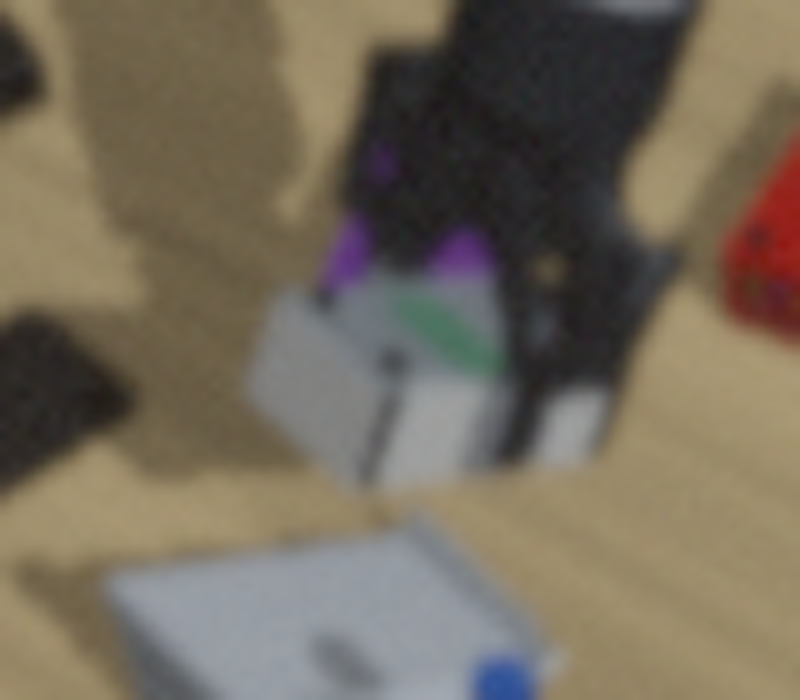

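```bash
cat >> look.py <<'E'
MT=np.array([-51.,0.2,0.])
def boxnow(st=None,MT=MT,dR=np.eye(3)):
    st=st or r.read_state(); Rt=R.from_quat(st['ee_rot']).as_matrix()
    Rb_=np.stack([Rt[:,1],-Rt[:,2],-Rt[:,0]],1)@dR
    return st['tcp_pos']+Rt@MT,Rb_
def view(tag,wt=110,wh=100,k=4,ov=True,names=('top','scene')):
    ims=[]
    st0=r.read_state()
    for n in names:
        s=r.snapshot(n); np.savez(n+tag+'.npz',**s)
        mid,Rbn=boxnow(st0); u,v=proj(s,mid)[0].round().astype(int); u0=int(np.clip(u-wt//2,0,560-wt)); v0=int(np.clip(v-wh//2,0,420-wh))
        overlay(s,[(boxlines(mid,Rbn),(0,255,255))] if ov else [],u0,v0,u0+wt,v0+wh,k,'pics/x.png'); ims.append(cv2.imread('pics/x.png'))
    cv2.imwrite('pics/v%s.png'%tag,np.hstack(ims))
    e=R.from_matrix(Rbn).as_euler('ZYX',degrees=True); print("t",round(st0['t'],2),"mid",mid.round(1),"slot",(mid+Rbn@[28,0,-20]).round(1),"yaw,tilt(+x high),roll",e[0].round(1),-e[1].round(1),e[2].round(1),"q",st0['joint_positions'].round(2),"F",st0['contact_force'].round(1),"op",round(st0['opening'],3))
def want(mid,yaw,tilt,roll,n=None):
    Rw=boxR(yaw,tilt,roll); Rt=toolR(Rw,-1); go(np.array(mid)-Rt@MT,Rt,n=n)
E
python3 -c "
from look import *
view('8')
want([530,-255,260],-11.65,30,0)"
```

```text
t 4.48 mid [ 497.  -256.2  129.9] slot [ 530.6 -263.1  126.5] yaw,tilt(+x high),roll -11.6 29.9 0.0 q [-0.86  0.06  2.12  0.56  0.61  0.51] F [ 1.  -0.4 -1.7] op 0.677
t 4.58 tcp [ 521.7 -260.8   83.4] D [ 33.1   0.7 132.4] rv [ 0.  -0.1  0.2] rows 4 op 0.67 F [-0.7  0.9 -3.5] q [-0.86  0.06  2.12  0.56  0.61  0.51]
tool-frame D [-98.8  93.8  -7.6]
  [-0.0247, 0.0234, -0.0019] [0.0, -0.03, 0.05]
  [-0.0247, 0.0235, -0.0019] [0.0, -0.03, 0.05]
  [-0.0247, 0.0235, -0.0019] [0.0, -0.03, 0.05]
  [-0.0246, 0.0235, -0.0018] [0.0, -0.03, 0.05]
```

View pics/v8.png

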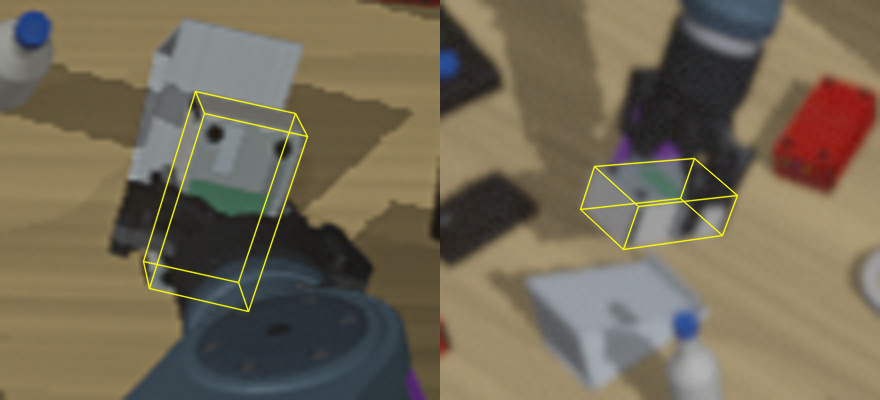

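The overlay fits the lifted box in both views. Next I'll raise it over the bottle (150 mm tall) and carry it to the tray with the +x end high.

```bash
python3 -m handwheel '{"delta_pos":[[-0.022,0.021,0],[-0.024,0.023,0],[-0.024,0.023,0],[-0.024,0.023,0],[-0.014,0.013,0]],"twist":[[0,0,0],[0,0,0],[0,0,0],[0,0,0],[0,0,0]],"gripper":[1,1,1,1,1]}' 60
python3 -c "
from look import *
want([528,5,215],0,30,0)"
```

```text
t: 5.0
tcp_pos: [553.0, -263.1, 218.1]
ee_rot: [0.647, 0.3, -0.417, 0.563]
contact_force: [0.6, -0.3, -2.0]
opening: 0.674
t 5.0 tcp [ 553.  -263.1  218.1] D [  0.4 268.1 -47.3] rv [-10.6   4.8   1.3] rows 7 op 0.674 F [ 0.6 -0.3 -2. ] q [-0.81 -0.07  1.93  0.37  0.91  0.8 ]
tool-frame D [  19.8  -71.9 -261.8]
  [0.0028, -0.0103, -0.0374] [-1.52, 0.69, 0.19]
  [0.0033, -0.0093, -0.0376] [-1.52, 0.69, 0.19]
  [0.0037, -0.0083, -0.0378] [-1.52, 0.69, 0.19]
  [0.0041, -0.0073, -0.038] [-1.52, 0.69, 0.19]
  [0.0045, -0.0063, -0.0381] [-1.52, 0.69, 0.19]
  [0.005, -0.0053, -0.0382] [-1.52, 0.69, 0.19]
  [0.0054, -0.0043, -0.0383] [-1.52, 0.69, 0.19]
```

```bash
python3 -m handwheel '{"delta_pos":[[0.001,-0.008,-0.025],[0.001,-0.007,-0.034],[0.003,-0.007,-0.038],[0.004,-0.007,-0.038],[0.0045,-0.006,-0.038]],"twist":[[-1.5,0.7,0.2],[-1.5,0.7,0.2],[-1.5,0.7,0.2],[-1.5,0.7,0.2],[-1.5,0.7,0.2]],"gripper":[1,1,1,1,1]}' 60
python3 -c "
from look import *
want([530,5,130],0,25,0)"
```

```text
t: 5.42
tcp_pos: [559.5, -92.6, 194.9]
ee_rot: [0.623, 0.333, -0.372, 0.602]
contact_force: [0.5, 0.4, -2.2]
opening: 0.673
t 5.42 tcp [559.5 -92.6 194.9] D [  -8.1   97.6 -111.2] rv [-3.1  1.7 -5.2] rows 4 op 0.673 F [ 0.5  0.4 -2.2] q [-0.51 -0.2   2.09  0.31  0.79  0.95]
tool-frame D [ 88.9 -68.1 -97.1]
  [0.0222, -0.017, -0.0243] [-0.78, 0.43, -1.29]
  [0.0228, -0.0162, -0.0243] [-0.78, 0.43, -1.29]
  [0.0233, -0.0153, -0.0244] [-0.78, 0.43, -1.29]
  [0.0238, -0.0145, -0.0244] [-0.78, 0.43, -1.29]
```

```bash
python3 -m handwheel '{"delta_pos":[[0.005,-0.003,-0.03],[0.015,-0.012,-0.03],[0.025,-0.018,-0.025],[0.024,-0.018,-0.012],[0.016,-0.014,0]],"twist":[[-0.7,0.4,-1],[-0.7,0.4,-1],[-0.7,0.4,-1],[-0.7,0.4,-1],[0,0,-1]],"gripper":[1,1,1,1,1]}' 60
python3 -c "
from look import *
view('9',ov=False)
want([530,5,125],0,25,0)"
```

```text
t: 5.83
tcp_pos: [544.8, 17.8, 83.6]
ee_rot: [0.596, 0.383, -0.377, 0.597]
contact_force: [0.8, -0.5, -2.0]
opening: 0.673
t 5.83 mid [523.4  17.5 129.9] slot [557.2  17.8 123.6] yaw,tilt(+x high),roll 0.3 25.0 0.2 q [-0.26 -0.01  2.16  0.21  0.58  1.15] F [ 0.8 -0.5 -2. ] op 0.673
t 5.93 tcp [542.5  16.9  81.4] D [  8.9 -11.9  -2.7] rv [ 0.2 -0.4  0.3] rows 1 op 0.668 F [-0.2  0.2 -2.5] q [-0.26 -0.01  2.16  0.21  0.59  1.15]
tool-frame D [ 6.1  6.9 12. ]
  [0.0061, 0.0069, 0.012] [0.16, -0.39, 0.33]
```

View pics/v9.png

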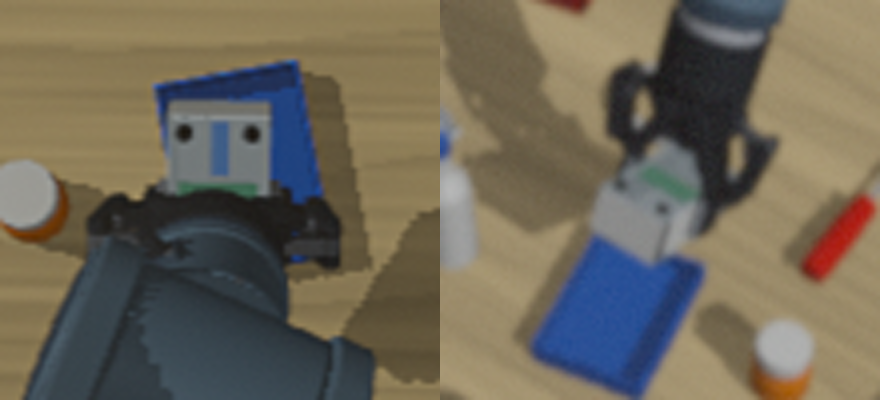

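The standoff hasn't dropped, and the slot shows tray blue at top crop (220,148). Now I'll tip the box sideways so the +y side is low, with the +x end still high.

```bash
python3 -c "
from look import *
want([533,5,122],0,22,-40)"
```

```text
t 5.93 tcp [542.5  16.9  81.4] D [  5.  -44.7   4.3] rv [ -0.8 -40.4  -2.6] rows 6 op 0.668 F [-0.2  0.2 -2.5] q [-0.26 -0.01  2.16  0.21  0.59  1.15]
tool-frame D [-2.1  6.2 44.7]
  [-0.0004, 0.001, 0.0074] [-0.13, -6.73, -0.44]
  [0.0005, 0.001, 0.0074] [-0.13, -6.73, -0.44]
  [0.0014, 0.001, 0.0073] [-0.13, -6.73, -0.44]
  [0.0022, 0.001, 0.0071] [-0.13, -6.73, -0.44]
  [0.003, 0.001, 0.0068] [-0.13, -6.73, -0.44]
  [0.0038, 0.001, 0.0064] [-0.13, -6.73, -0.44]
```

```bash
python3 -m handwheel '{"delta_pos":[[0,0.001,0.008],[0.0005,0.001,0.008],[0.0015,0.001,0.0075],[0.002,0.001,0.007],[0.003,0.001,0.007]],"twist":[[0,-7,-0.4],[0,-7,-0.4],[0,-7,-0.4],[0,-7,-0.4],[0,-7,-0.4]],"gripper":[1,1,1,1,1]}' 60
python3 -c "
from look import *
view('10',ov=False)
want([533,5,122],0,-25,-40)"
```

```text
t: 6.35
tcp_pos: [543.0, -11.0, 79.7]
ee_rot: [0.509, 0.28, -0.498, 0.644]
contact_force: [-0.1, 0.1, -2.0]
opening: 0.671
t 6.35 mid [525.5   7.2 124. ] slot [ 5.584e+02 -3.000e-01  1.172e+02] yaw,tilt(+x high),roll -0.8 22.2 -20.5 q [-0.01  0.11  2.07 -0.61  0.67  2.08] F [-0.1  0.1 -2. ] op 0.671
t 6.45 tcp [542.7  -9.   78.2] D [-26.3 -18.7   8.5] rv [-24.3 -18.5 -40.4] rows 8 op 0.671 F [-0.3  0.5 -1.4] q [-0.01  0.11  2.07 -0.6   0.66  2.07]
tool-frame D [ -9.9 -21.1  24. ]
  [-0.0012, -0.0026, 0.003] [-3.04, -2.31, -5.06]
  [-0.0009, -0.0029, 0.0029] [-3.04, -2.31, -5.06]
  [-0.0005, -0.0031, 0.0028] [-3.04, -2.31, -5.06]
  [-0.0001, -0.0033, 0.0026] [-3.04, -2.31, -5.06]
  [0.0003, -0.0034, 0.0024] [-3.04, -2.31, -5.06]
  [0.0007, -0.0035, 0.0022] [-3.04, -2.31, -5.06]
  [0.0011, -0.0035, 0.002] [-3.04, -2.31, -5.06]
  [0.0015, -0.0035, 0.0018] [-3.04, -2.31, -5.06]
```

View pics/v10.png

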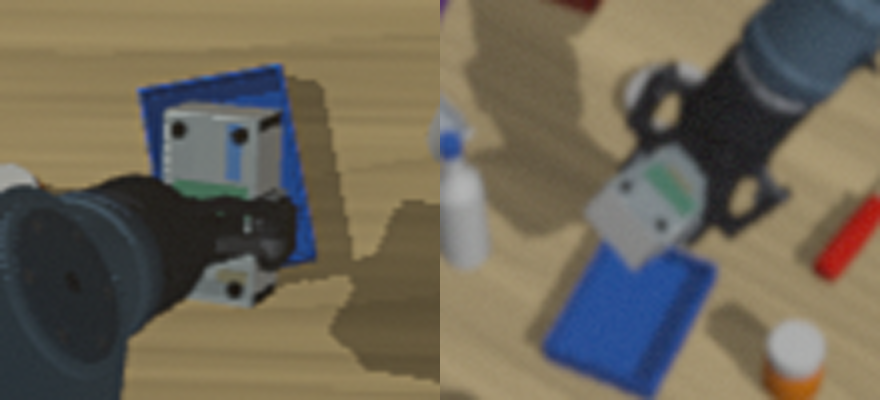

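```bash
python3 -c "
from look import *
want([533,5,122],0,15,-42)"
```

```text
t 6.45 tcp [542.7  -9.   78.2] D [ -0.  -20.1   7.1] rv [ -4.2 -21.3  -5.7] rows 4 op 0.671 F [-0.3  0.5 -1.4] q [-0.01  0.11  2.07 -0.6   0.66  2.07]
tool-frame D [ 0.9  2.8 21.1]
  [0.0002, 0.0007, 0.0053] [-1.04, -5.34, -1.42]
  [0.0007, 0.0006, 0.0052] [-1.04, -5.34, -1.42]
  [0.0012, 0.0006, 0.0052] [-1.04, -5.34, -1.42]
  [0.0016, 0.0005, 0.0051] [-1.04, -5.34, -1.42]
```

```bash
python3 -m handwheel '{"delta_pos":[[0,0.001,0.006],[0.001,0.001,0.006],[0.001,0.001,0.006],[0.002,0,0.005],[0.002,0,0.004]],"twist":[[-1,-6,-1.5],[-1,-6,-1.5],[-1,-6,-1.5],[-1,-5.5,-1.5],[-1,-5,-1]],"gripper":[1,1,1,1,1]}' 60
python3 -c "
from look import *
view('11',ov=False)
want([533,5,122],0,-25,-40)"
```

```text
t: 6.87
tcp_pos: [544.2, -36.9, 91.8]
ee_rot: [0.323, 0.169, -0.636, 0.68]
contact_force: [-0.0, 0.1, -1.5]
opening: 0.669
t 6.87 mid [537.5   1.6 124.6] slot [567.4 -14.  118.1] yaw,tilt(+x high),roll -1.0 13.0 -48.9 q [ 0.21  0.45  1.81 -0.98  1.17  2.45] F [-0.   0.1 -1.5] op 0.669
t 6.97 tcp [543.2 -36.4  88.6] D [-26.9   8.6  -1.9] rv [-27.1   8.3 -26.4] rows 6 op 0.671 F [ 0.6  0.2 -3.3] q [ 0.21  0.45  1.81 -0.98  1.17  2.45]
tool-frame D [ -8.9 -26.8  -2.3]
  [-0.0015, -0.0045, -0.0004] [-4.52, 1.39, -4.4]
  [-0.0011, -0.0045, -0.0008] [-4.52, 1.39, -4.4]
  [-0.0007, -0.0045, -0.0011] [-4.52, 1.39, -4.4]
  [-0.0004, -0.0045, -0.0015] [-4.52, 1.39, -4.4]
  [0.0, -0.0043, -0.0019] [-4.52, 1.39, -4.4]
  [0.0004, -0.0042, -0.0022] [-4.52, 1.39, -4.4]
```

View pics/v11.png

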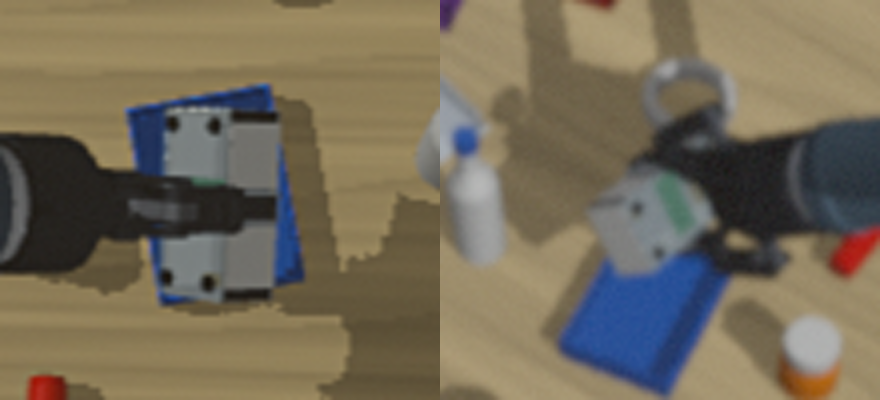

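```bash
python3 -m handwheel '{"delta_pos":[[-0.0015,-0.0045,0],[-0.001,-0.0045,-0.001],[-0.0007,-0.0045,-0.001],[-0.0004,-0.0045,-0.0015],[0,-0.0045,-0.002]],"twist":[[-5,1.4,-5],[-5,1.4,-5],[-5,1.4,-5],[-5,1.4,-5],[-4,1.4,-4]],"gripper":[1,1,1,1,1]}' 60
python3 -c "
from look import *
view('12',ov=False)
want([535,5,122],0,-35,-40)"
```

```text
t: 7.38
tcp_pos: [516.3, -25.3, 83.8]
ee_rot: [-0.183, -0.413, 0.682, -0.575]
contact_force: [0.6, -0.3, -1.6]
opening: 0.671
t 7.38 mid [530.4   7.  120.6] slot [551.2  -5.6  96.2] yaw,tilt(+x high),roll 0.1 -20.8 -39.2 q [ 0.13  0.58  1.55 -0.64  1.49  1.78] F [ 0.6 -0.3 -1.6] op 0.671
t 7.48 tcp [517.8 -26.7  83.8] D [-5.4 -1.1  6.3] rv [ -9.4  -0.6 -11.1] rows 3 op 0.671 F [-0.1  0.7 -2.5] q [ 0.12  0.58  1.55 -0.64  1.49  1.78]
tool-frame D [-2.4 -7.2  3.4]
  [-0.0008, -0.0024, 0.0011] [-3.14, -0.19, -3.71]
  [-0.0006, -0.0025, 0.001] [-3.14, -0.19, -3.71]
  [-0.0005, -0.0026, 0.0009] [-3.14, -0.19, -3.71]
```

View pics/v12.png

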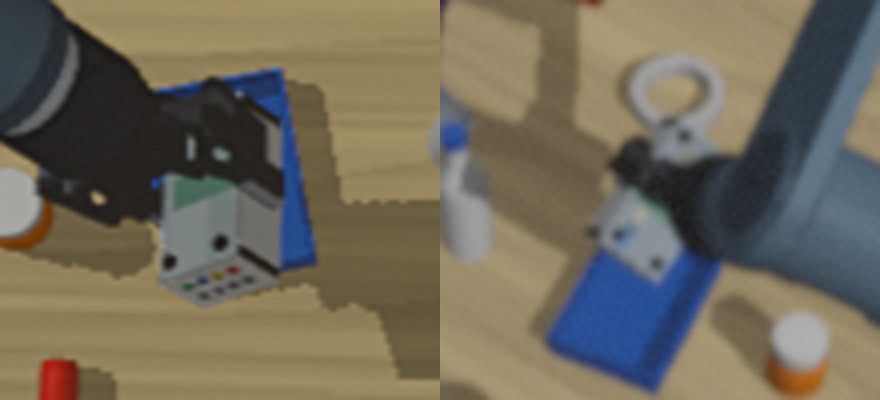

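```bash
cat >> look.py <<'E'
def zoom(tag,n='scene',k=10,w=76,h=58):
    s=load(n+tag+'.npz'); mid,Rbn=boxnow(); u,v=proj(s,mid)[0].round().astype(int); u0=u-w//2;v0=v-h//2
    # inner lid face outline + slot
    c=np.array([[x,y,-17] for x,y in((-51,-25),(51,-25),(51,25),(-51,25))]+[[x,y,-17] for x,y in((10,-5.5),(46,-5.5),(46,5.5),(10,5.5))])@Rbn.T+mid
    L=[(i,(i+1)%4) for i in range(4)]+[(4+i,4+(i+1)%4) for i in range(4)]
    overlay(s,[],u0,v0,u0+w,v0+h,k,'pics/zz%s.png'%tag); overlay(s,[((c,L),(0,255,255))],u0,v0,u0+w,v0+h,k,'pics/zo%s.png'%tag)
    a=cv2.imread('pics/zz%s.png'%tag);b=cv2.imread('pics/zo%s.png'%tag); cv2.imwrite('pics/z%s.png'%tag,cv2.resize(np.hstack([a,b]),None,fx=.52,fy=.52,interpolation=cv2.INTER_AREA))
E
python3 -c "
from look import *
zoom('12')"
```

```text
(no output)
```

View pics/z12.png

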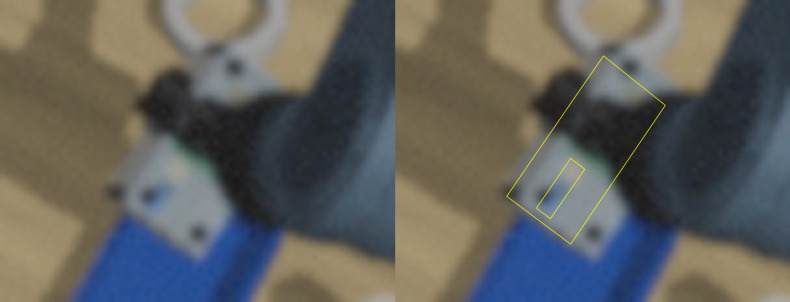

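```bash
python3 -c "
from look import *
s=load('scene12.npz'); mid,Rbn=boxnow(); u,v=proj(s,mid)[0].round().astype(int); print(u,v)
crop(s,u-28,v-25,u+12,v+25,12,'pics/q1.png')
hsv=cv2.cvtColor(s['pixels'],cv2.COLOR_RGB2HSV)
"
```

```text
286 205
```

View pics/q1.png

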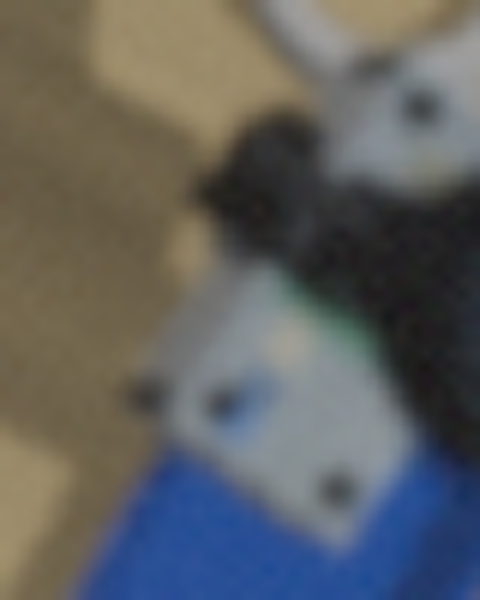

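```bash
python3 -m handwheel '{"delta_pos":[[-0.001,-0.0025,0.001],[-0.001,-0.0025,0.001],[-0.001,-0.0025,0.001],[0,0.006,0],[0,-0.006,0]],"twist":[[-3.5,0,-4.5],[-3.5,0,-4.5],[-3.5,0,-4.5],[0,0,-2],[0,0,0]],"gripper":[1,1,1,1,1]}' 60
python3 -c "
from look import *
view('13',ov=False);zoom('13')
want([535,5,122],0,-35,-40)"
```

```text
t: 7.9
tcp_pos: [512.2, -28.2, 90.3]
ee_rot: [-0.079, -0.497, 0.711, -0.492]
contact_force: [-0.5, 0.3, -2.5]
opening: 0.671
t 7.9 mid [538.    3.5 120.8] slot [549.7  -9.6  91.2] yaw,tilt(+x high),roll -1.6 -38.9 -39.4 q [ 0.1   0.76  1.34 -0.61  1.76  1.56] F [-0.5  0.3 -2.5] op 0.671
t 8.0 tcp [511.4 -27.7  92.9] D [ 1.  -0.1 -2.8] rv [ 1.4 -1.5  3.7] rows 1 op 0.67 F [ 0.3 -0.3 -1.3] q [ 0.1   0.75  1.34 -0.62  1.76  1.56]
tool-frame D [ 1.2  2.6 -0.9]
  [0.0012, 0.0026, -0.0009] [1.39, -1.5, 3.71]
```

View pics/v13.png

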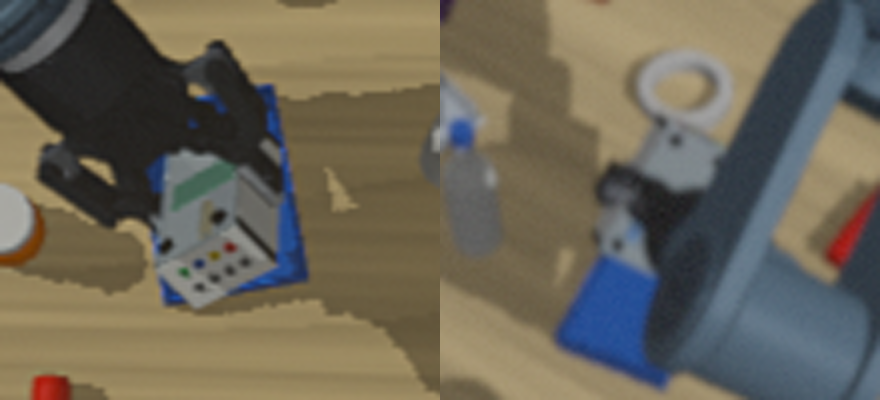

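View pics/z13.png

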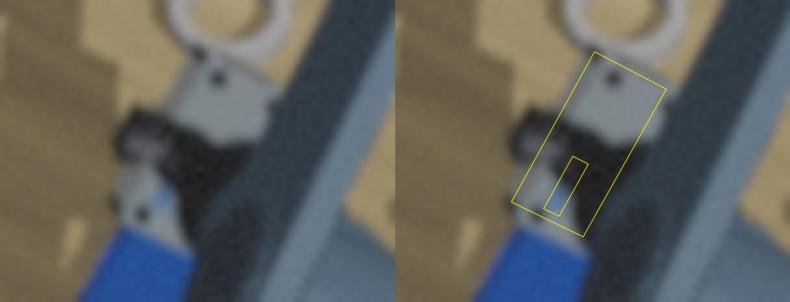

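```bash
python3 -c "
from look import *
zoom('13','top',12,56,56)"
```

```text
(no output)
```

View pics/z13.png

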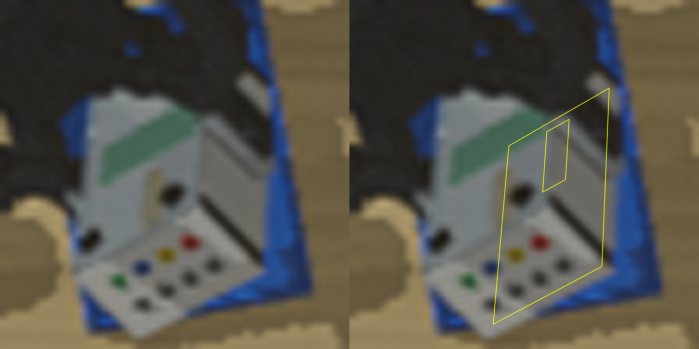

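```bash
python3 -c "
from look import *
s=load('top13.npz'); mid,Rbn=boxnow(); u,v=proj(s,mid)[0].round().astype(int); u0=u-28;v0=v-28
for x in range(-50,60,10):
    p=mid+Rbn@np.array([x,21,-13]); print(x,((proj(s,p)[0]-(u0,v0)+.5)*6.24).round(0))
"
```

```text
-50 [146. 311.]
-40 [148. 293.]
-30 [149. 274.]
-20 [151. 256.]
-10 [152. 238.]
0 [154. 221.]
10 [155. 203.]
20 [157. 186.]
30 [158. 169.]
40 [159. 153.]
50 [161. 137.]
```

The top view shows the standoff lying lengthwise along the +y wall, at crop (150,222)–(158,168), which is box x≈0..30. I'll add a small lengthwise shake and look again.

```bash
python3 -m handwheel '{"delta_pos":[[0,-0.01,0],[0,0.012,0],[0,-0.01,0],[0,0.012,0],[0,0,0]],"twist":[[0,0,0],[0,0,0],[0,0,0],[0,0,0],[0,0,0]],"gripper":[1,1,1,1,1]}' 60
python3 -c "
from look import *
view('14',ov=False);zoom('14','top',12,56,56)
s=load('top14.npz'); mid,Rbn=boxnow(); u,v=proj(s,mid)[0].round().astype(int); u0=u-28;v0=v-28
for x in range(-10,60,10):
    p=mid+Rbn@np.array([x,21,-13]); print(x,((proj(s,p)[0]-(u0,v0)+.5)*6.24).round(0))
want([535,5,115],0,-20,0)"
```

```text
t: 8.42
tcp_pos: [512.1, -26.9, 93.5]
ee_rot: [-0.086, -0.495, 0.707, -0.498]
contact_force: [-0.7, -0.2, -2.6]
opening: 0.671
t 8.42 mid [537.2   4.6 124.7] slot [549.6  -8.1  95.2] yaw,tilt(+x high),roll -1.0 -37.9 -38.9 q [ 0.1   0.74  1.35 -0.61  1.74  1.57] F [-0.7 -0.2 -2.6] op 0.671
-10 [156. 243.]
0 [157. 225.]
10 [158. 208.]
20 [160. 190.]
30 [161. 173.]
40 [162. 156.]
50 [164. 140.]
t 8.52 tcp [511.9 -26.6  94.8] D [  5.4  31.6 -27.7] rv [ 5.2 38.1 17.5] rows 7 op 0.67 F [-1.1  0.5 -2.5] q [ 0.1   0.74  1.35 -0.61  1.75  1.57]
tool-frame D [ -5.3  20.8 -36.5]
  [-0.0008, 0.003, -0.0052] [0.74, 5.44, 2.5]
  [-0.0001, 0.0029, -0.0053] [0.74, 5.44, 2.5]
  [0.0005, 0.0029, -0.0053] [0.74, 5.44, 2.5]
  [0.0011, 0.0027, -0.0053] [0.74, 5.44, 2.5]
  [0.0017, 0.0026, -0.0052] [0.74, 5.44, 2.5]
  [0.0023, 0.0025, -0.005] [0.74, 5.44, 2.5]
  [0.0029, 0.0023, -0.0048] [0.74, 5.44, 2.5]
```

View pics/z14.png

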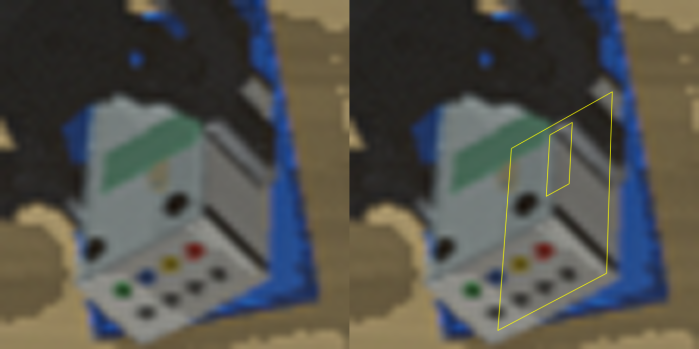

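The visible rod now starts at x≈20, so it lies against the +x end beside the slot. I'll bring the pitch back to slightly +x high while keeping it rolled against the wall.

```bash
python3 -c "
from look import *
want([530,6,95],0,4,-25,n=8)"
```

```text
t 8.52 tcp [511.9 -26.6  94.8] D [ 21.1  11.1 -45.9] rv [21.3 13.  36.2] rows 8 op 0.67 F [-1.1  0.5 -2.5] q [ 0.1   0.74  1.35 -0.61  1.75  1.57]
tool-frame D [ 11.   44.7 -23.7]
  [0.0014, 0.0056, -0.003] [2.67, 1.62, 4.52]
  [0.0019, 0.0053, -0.0032] [2.67, 1.62, 4.52]
  [0.0024, 0.005, -0.0033] [2.67, 1.62, 4.52]
  [0.0029, 0.0046, -0.0035] [2.67, 1.62, 4.52]
  [0.0033, 0.0042, -0.0036] [2.67, 1.62, 4.52]
  [0.0037, 0.0038, -0.0037] [2.67, 1.62, 4.52]
  [0.0041, 0.0033, -0.0038] [2.67, 1.62, 4.52]
  [0.0045, 0.0028, -0.0038] [2.67, 1.62, 4.52]
```

```bash
python3 -m handwheel '{"delta_pos":[[0.0014,0.0056,-0.002],[0.002,0.0053,-0.003],[0.0024,0.005,-0.003],[0.003,0.0046,-0.0035],[0.0033,0.0042,-0.0036]],"twist":[[2.7,0.8,4.5],[2.7,0.8,4.5],[2.7,0.8,4.5],[2.7,0.8,4.5],[2.7,1,4.5]],"gripper":[1,1,1,1,1]}' 60
python3 -c "
from look import *
mid,Rbn=boxnow(); e=R.from_matrix(Rbn).as_euler('ZYX',degrees=True); print(mid.round(1),e.round(1))
want([530,6,90],0,4,-25,n=5)"
```

```text
t: 8.93
tcp_pos: [526.4, -20.1, 67.0]
ee_rot: [-0.273, -0.396, 0.641, -0.598]
contact_force: [0.1, -0.1, -1.6]
opening: 0.674
[533.5   8.  109. ] [  1.7  10.4 -33.2]
t 8.93 tcp [526.4 -20.1  67. ] D [  6.6   4.5 -23.2] rv [ 8.5  8.2 11.8] rows 5 op 0.674 F [ 0.1 -0.1 -1.6] q [ 0.09  0.47  1.67 -0.59  1.28  1.84]
tool-frame D [ 15.7  10.8 -15.4]
  [0.0031, 0.0022, -0.0031] [1.69, 1.64, 2.35]
  [0.0033, 0.0019, -0.0031] [1.69, 1.64, 2.35]
  [0.0035, 0.0017, -0.003] [1.69, 1.64, 2.35]
  [0.0036, 0.0015, -0.003] [1.69, 1.64, 2.35]
  [0.0038, 0.0012, -0.0029] [1.69, 1.64, 2.35]
```

```bash
python3 -m handwheel '{"delta_pos":[[0.0031,0.002,-0.003],[0.0033,0.002,-0.003],[0.0035,0.0017,-0.003],[0.0036,0.0015,-0.003],[0.0038,0.001,-0.003]],"twist":[[1.7,1.6,2.35],[1.7,1.6,2.35],[1.7,1.6,2.35],[1.7,1.6,2.35],[1.7,1.6,2.35]],"gripper":[1,1,1,1,1]}' 60
python3 -c "
from look import *
view('15',ov=False);zoom('15','top',12,56,56)
s=load('top15.npz'); mid,Rbn=boxnow(); u,v=proj(s,mid)[0].round().astype(int); u0=u-28;v0=v-28
for x in range(-10,60,10):
    p=mid+Rbn@np.array([x,21,-13]); print(x,((proj(s,p)[0]-(u0,v0)+.5)*6.24).round(0))
want([530,6,80],0,4,-10,n=5)"
```

```text
t: 9.35
tcp_pos: [530.4, -12.7, 48.1]
ee_rot: [0.409, 0.353, -0.577, 0.612]
contact_force: [0.3, -0.1, -1.3]
opening: 0.667
t 9.35 mid [526.2   8.6  94.3] slot [5.558e+02 2.000e-01 7.880e+01] yaw,tilt(+x high),roll -0.0 5.4 -24.7 q [ 0.03  0.31  1.88 -0.54  0.95  1.94] F [ 0.3 -0.1 -1.3] op 0.667
-10 [144. 206.]
0 [145. 181.]
10 [145. 155.]
20 [146. 130.]
30 [147. 105.]
40 [147.  80.]
50 [148.  55.]
t 9.45 tcp [528.3 -13.3  47.4] D [  5.   10.5 -17.6] rv [-0.4 14.8 -1. ] rows 5 op 0.675 F [-0.4  0.4 -1.9] q [ 0.03  0.31  1.88 -0.54  0.95  1.94]
tool-frame D [ 11.9   3.4 -17. ]
  [0.0024, 0.0007, -0.0034] [-0.08, 2.95, -0.21]
  [0.0025, 0.0007, -0.0033] [-0.08, 2.95, -0.21]
  [0.0027, 0.0007, -0.0031] [-0.08, 2.95, -0.21]
  [0.0029, 0.0007, -0.003] [-0.08, 2.95, -0.21]
  [0.003, 0.0007, -0.0028] [-0.08, 2.95, -0.21]
```

View pics/z15.png

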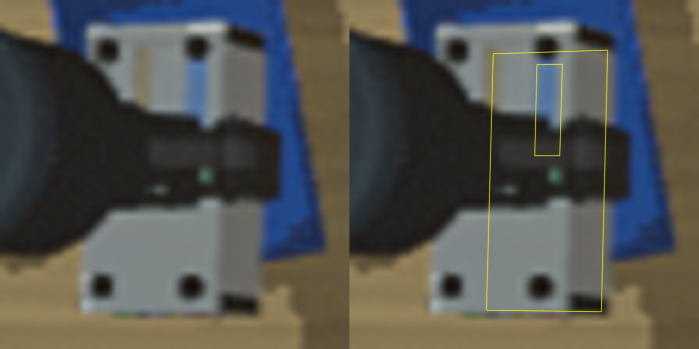

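The rod is clear at top crop (143,45)–(143,105), lengthwise against the +y wall at the +x end beside the slot. I'll lower the box and level it gently.

```bash
python3 -m handwheel '{"delta_pos":[[0.0025,0.0007,-0.003],[0.003,0.0007,-0.003],[0.004,0.0007,-0.003],[0.004,0.0007,-0.003],[0.004,0.0007,-0.003]],"twist":[[0,3,0.2],[0,3,0.2],[0,3,0.2],[0,3,0.2],[0,2.5,0.2]],"gripper":[1,1,1,1,1]}' 60
python3 -c "
from look import *
mid,Rbn=boxnow(); e=R.from_matrix(Rbn).as_euler('ZYX',degrees=True); print(mid.round(1),e.round(1))
want([530,6,70],0,7,6,n=5)"
```

```text
t: 9.87
tcp_pos: [533.5, -1.8, 29.9]
ee_rot: [0.48, 0.429, -0.513, 0.568]
contact_force: [-0.3, -0.5, -2.1]
opening: 0.67
[528.4   6.9  79.8] [  0.7  -6.  -10. ]
t 9.87 tcp [533.5  -1.8  29.9] D [  2.5  13.2 -10.2] rv [ 0.8 15.9  1. ] rows 5 op 0.67 F [-0.3 -0.5 -2.1] q [-0.12  0.26  1.92 -0.21  0.85  1.58]
tool-frame D [  8.    1.6 -14.7]
  [0.0016, 0.0003, -0.0029] [0.15, 3.18, 0.2]
  [0.0018, 0.0003, -0.0029] [0.15, 3.18, 0.2]
  [0.0019, 0.0003, -0.0028] [0.15, 3.18, 0.2]
  [0.0021, 0.0003, -0.0026] [0.15, 3.18, 0.2]
  [0.0022, 0.0003, -0.0025] [0.15, 3.18, 0.2]
```

```bash
python3 -m handwheel '{"delta_pos":[[0.002,0.0003,-0.0025],[0.002,0.0003,-0.0025],[0.002,0.0003,-0.0025],[0.002,0.0003,-0.0025],[0.002,0.0003,-0.0025]],"twist":[[0,2.8,0],[0,2.6,0],[0,2.5,0],[0,2.5,0],[0,2.5,0]],"gripper":[1,1,1,1,1]}' 60
python3 -c "
from look import *
view('16',ov=False);zoom('16','top',12,56,56)
want([530,6,70],0,7,10,n=5)"
```

```text
t: 10.28
tcp_pos: [536.1, 11.4, 22.0]
ee_rot: [0.533, 0.495, -0.452, 0.515]
contact_force: [0.3, 0.2, -1.3]
opening: 0.673
t 10.28 mid [531.2   8.2  72.6] slot [561.   10.   55.6] yaw,tilt(+x high),roll 1.2 5.8 3.5 q [-0.26  0.27  1.92  0.11  0.88  1.22] F [ 0.3  0.2 -1.3] op 0.673
t 10.38 tcp [536.1  10.2  21.7] D [-0.2  4.6 -1.5] rv [0.9 6.5 1.3] rows 5 op 0.672 F [ 0.5  0.2 -2.6] q [-0.26  0.27  1.92  0.11  0.88  1.22]
tool-frame D [ 1.8 -0.2 -4.5]
  [0.0004, -0.0, -0.0009] [0.19, 1.3, 0.27]
  [0.0004, -0.0001, -0.0009] [0.19, 1.3, 0.27]
  [0.0004, -0.0001, -0.0009] [0.19, 1.3, 0.27]
  [0.0004, -0.0001, -0.0009] [0.19, 1.3, 0.27]
  [0.0004, -0.0001, -0.0009] [0.19, 1.3, 0.27]
```

View pics/z16.png

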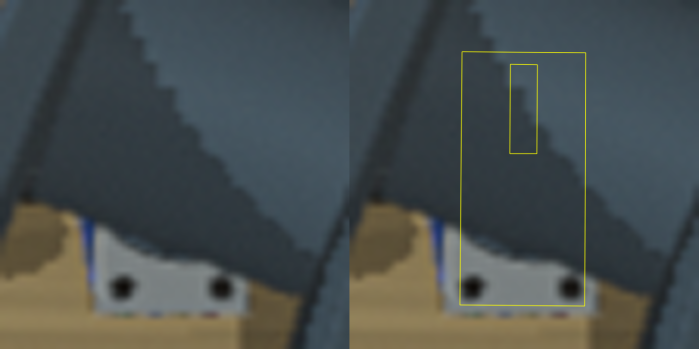

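View pics/v16.png

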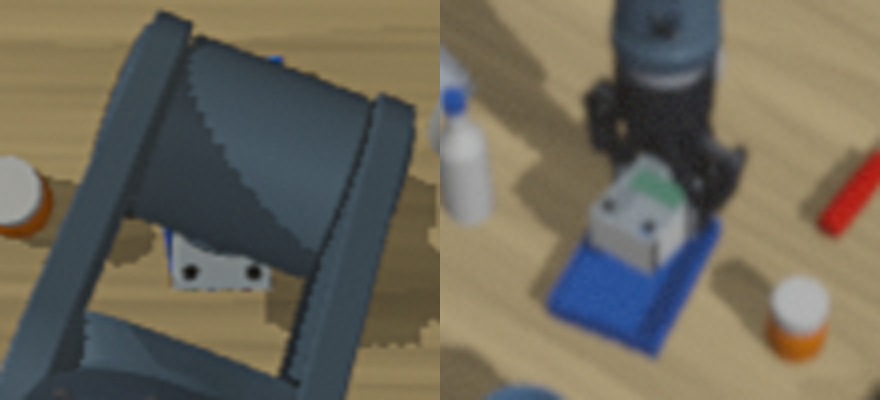

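```bash
python3 -m handwheel '{"delta_pos":[[0.0005,0,-0.001],[0.0005,0,-0.001],[0.0005,0,-0.001],[0,0,0],[0,0,0]],"twist":[[0,1.5,0],[0,1.5,0],[0,1.5,0],[0,1.5,0],[0,1,0]],"gripper":[1,1,1,1,1]}' 60
python3 -c "
from look import *
view('17',ov=False);zoom('17','scene',12,56,56)
want([530,6,70],0,7,10,n=5)"
```

```text
t: 10.8
tcp_pos: [535.1, 14.8, 21.9]
ee_rot: [0.557, 0.527, -0.421, 0.485]
contact_force: [0.7, -0.7, -1.7]
opening: 0.673
t 10.8 mid [530.7   5.6  71.9] slot [560.4  10.   55. ] yaw,tilt(+x high),roll 1.5 5.5 10.2 q [-0.33  0.29  1.91  0.25  0.94  1.06] F [ 0.7 -0.7 -1.7] op 0.673
t 10.9 tcp [535.2  14.4  21.8] D [ 0.7  0.5 -1.7] rv [ 1.1 -0.3  1.7] rows 5 op 0.671 F [ 0.3 -0.2 -2.7] q [-0.33  0.29  1.91  0.25  0.94  1.06]
tool-frame D [ 1.8  0.6 -0.1]
  [0.0004, 0.0001, -0.0] [0.23, -0.07, 0.34]
  [0.0004, 0.0001, -0.0] [0.23, -0.07, 0.34]
  [0.0004, 0.0001, -0.0] [0.23, -0.07, 0.34]
  [0.0004, 0.0001, -0.0] [0.23, -0.07, 0.34]
  [0.0004, 0.0001, -0.0] [0.23, -0.07, 0.34]
```

View pics/z17.png

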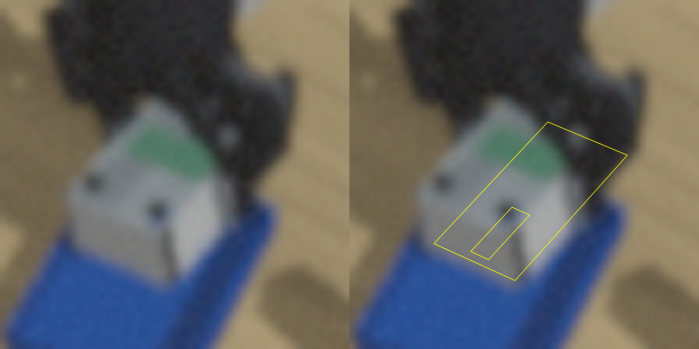

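```bash
python3 -m handwheel '{"delta_pos":[[-0.02,0.002,0],[-0.025,0.002,0],[-0.025,0.002,0],[-0.025,0.002,0],[-0.015,0,0]],"twist":[[0,0,0],[0,0,0],[0,0,0],[0,0,0],[0,0,0]],"gripper":[1,1,1,1,1]}' 60
python3 -c "
from look import *
view('18',ov=False)
s=load('scene18.npz'); u,v=proj(s,[562,7,10])[0].astype(int); crop(s,u-30,v-30,u+30,v+25,12,'pics/t18.png')"
```

```text
t: 11.32
tcp_pos: [527.9, -3.1, 129.5]
ee_rot: [0.552, 0.53, -0.426, 0.482]
contact_force: [0.9, -0.6, -2.1]
opening: 0.671
t 11.32 mid [524.3 -12.  179.6] slot [553.7  -7.7 162.2] yaw,tilt(+x high),roll 1.6 4.7 10.0 q [-0.36  0.11  1.85  0.21  1.18  1.09] F [ 0.9 -0.6 -2.1] op 0.671
```

View pics/t18.png

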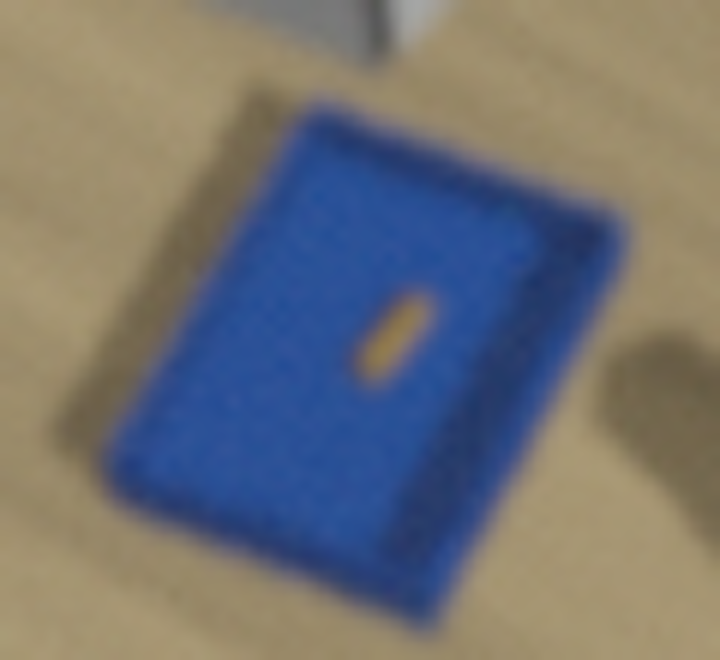

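The standoff lies in the middle of the tray, at crop (395,338). Now I'll carry the empty box to above the nest.

```bash
python3 -c "
from look import *
want([546,274,120],-4.3,0,0)"
```

```text
t 11.42 tcp [529.1  -3.4 130. ] D [ 16.7 277.4 -61. ] rv [  6.3 -10.2  -4.3] rows 8 op 0.671 F [ 0.3  0.3 -2.4] q [-0.36  0.11  1.85  0.21  1.17  1.09]
tool-frame D [ 109.7   19.1 -261.8]
  [0.0137, 0.0024, -0.0327] [0.78, -1.27, -0.54]
  [0.013, 0.0021, -0.0331] [0.78, -1.27, -0.54]
  [0.0122, 0.0017, -0.0334] [0.78, -1.27, -0.54]
  [0.0114, 0.0014, -0.0336] [0.78, -1.27, -0.54]
  [0.0107, 0.001, -0.0339] [0.78, -1.27, -0.54]
  [0.0099, 0.0007, -0.0341] [0.78, -1.27, -0.54]
  [0.0092, 0.0003, -0.0344] [0.78, -1.27, -0.54]
  [0.0084, -0.0001, -0.0346] [0.78, -1.27, -0.54]
```

```bash
python3 -m handwheel '{"delta_pos":[[0.004,0.002,-0.025],[0.007,0.002,-0.034],[0.007,0.002,-0.035],[0.006,0.0014,-0.035],[0.006,0.001,-0.035]],"twist":[[0.8,-1.8,-0.6],[0.8,-1.8,-0.6],[0.8,-1.8,-0.6],[0.8,-1.8,-0.6],[0.8,-1.8,-0.6]],"gripper":[1,1,1,1,1]}' 60
python3 -c "
from look import *
want([546,274,110],-4.3,0,0,n=5)"
```

```text
t: 11.83
tcp_pos: [539.1, 159.6, 114.1]
ee_rot: [0.522, 0.48, -0.506, 0.491]
contact_force: [1.4, -0.7, -2.2]
opening: 0.67
t 11.83 tcp [539.1 159.6 114.1] D [  6.7 114.4 -55.1] rv [ 1.1 -0.4 -1.5] rows 5 op 0.67 F [ 1.4 -0.7 -2.2] q [0.08 0.23 1.74 0.   1.15 1.7 ]
tool-frame D [  55.8   -1.2 -114.3]
  [0.0112, -0.0002, -0.0229] [0.22, -0.07, -0.31]
  [0.0111, -0.0003, -0.0229] [0.22, -0.07, -0.31]
  [0.0111, -0.0003, -0.0229] [0.22, -0.07, -0.31]
  [0.0111, -0.0003, -0.0229] [0.22, -0.07, -0.31]
  [0.011, -0.0004, -0.0229] [0.22, -0.07, -0.31]
```

```bash
python3 -m handwheel '{"delta_pos":[[0.008,0,-0.026],[0.011,0,-0.026],[0.012,0,-0.025],[0.012,0,-0.016],[0.010,0,-0.008]],"twist":[[0.2,-0.1,-0.3],[0.2,-0.1,-0.3],[0.2,-0.1,-0.3],[0.2,-0.1,-0.3],[0.2,0,-0.3]],"gripper":[1,1,1,1,1]}' 60
python3 -m handwheel '{"delta_pos":[[0,0,0],[0,0,0],[0,0,0],[0,0,0],[0,0,0]],"twist":[[0,0,0],[0,0,0],[0,0,0],[0,0,0],[0,0,0]],"gripper":[1,1,1,1,1]}'
python3 -c "
from look import *
view('19')
want([546.1,274.7,60],-4.3,0,0,n=5)"
```

```text
t: 12.25
tcp_pos: [540.2, 274.8, 52.4]
ee_rot: [-0.513, -0.483, 0.518, -0.484]
contact_force: [0.6, 0.4, -2.0]
opening: 0.672
t: 12.67
tcp_pos: [534.0, 275.3, 45.2]
ee_rot: [-0.508, -0.486, 0.521, -0.484]
contact_force: [-0.7, -0.1, -2.0]
opening: 0.674
t 12.67 mid [535.  275.8  96.1] slot [562.6 274.   75.8] yaw,tilt(+x high),roll -3.4 -0.8 -0.7 q [ 0.28  0.43  1.63 -0.01  1.1   1.92] F [-0.7 -0.1 -2. ] op 0.674
t 12.77 tcp [534.4 275.3  45.5] D [ 11.5  -0.6 -36.5] rv [0.9 0.7 0.8] rows 5 op 0.672 F [-0.2 -0.1 -1.7] q [ 0.28  0.43  1.63 -0.01  1.1   1.92]
tool-frame D [36.4 12.  -0.5]
  [0.0073, 0.0024, -0.0001] [0.18, 0.13, 0.15]
  [0.0073, 0.0024, -0.0001] [0.18, 0.13, 0.15]
  [0.0073, 0.0024, -0.0001] [0.18, 0.13, 0.15]
  [0.0073, 0.0023, -0.0001] [0.18, 0.13, 0.15]
  [0.0073, 0.0023, -0.0001] [0.18, 0.13, 0.15]
```

View pics/v19.png

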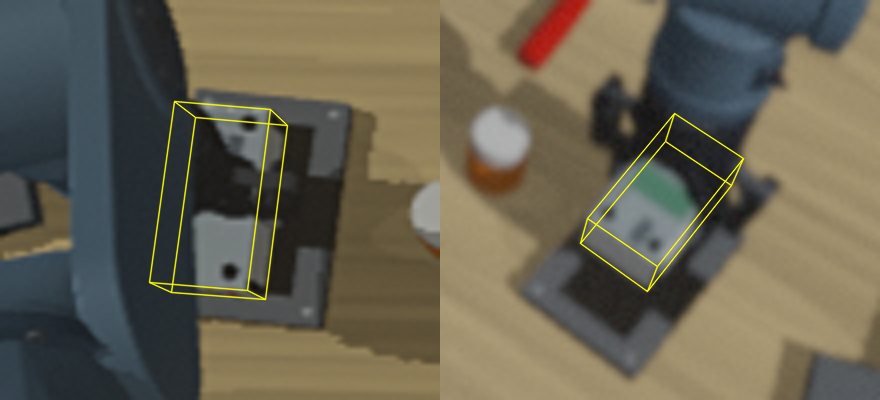

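```bash
cat >> look.py <<'E'
def fit(tag,n,k=10,w=76,h=60,MT_=MT,dR=np.eye(3)):
    s=load(n+tag+'.npz'); st=r.read_state(); mid,Rbn=boxnow(st,MT_,dR); u,v=proj(s,mid)[0].round().astype(int); u0=max(0,u-w//2);v0=max(0,v-h//2)
    N=boxlines(np.array([546.1,274.7,13]),boxR(-4.3,0),75,52,-13,0); N2=boxlines(np.array([546.1,274.7,8]),boxR(-4.3,0),57,31,0,5)
    overlay(s,[(boxlines(mid,Rbn),(0,255,255)),(N,(0,255,0)),(N2,(255,255,0))],u0,v0,u0+w,v0+h,k,'pics/f%s%s.png'%(n,tag))
E
python3 -c "
from look import *
fit('19','top');fit('19','scene')"
```

```text
(no output)
```

View pics/ftop19.png

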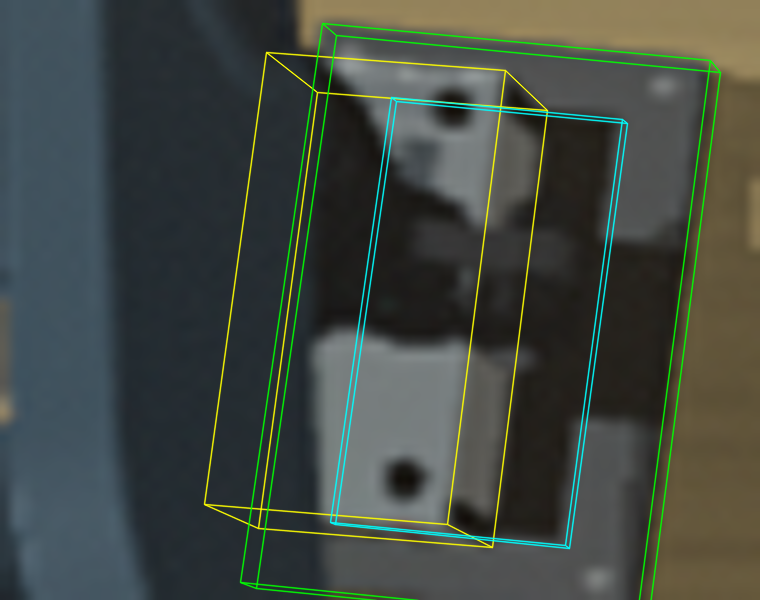

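View pics/fscene19.png

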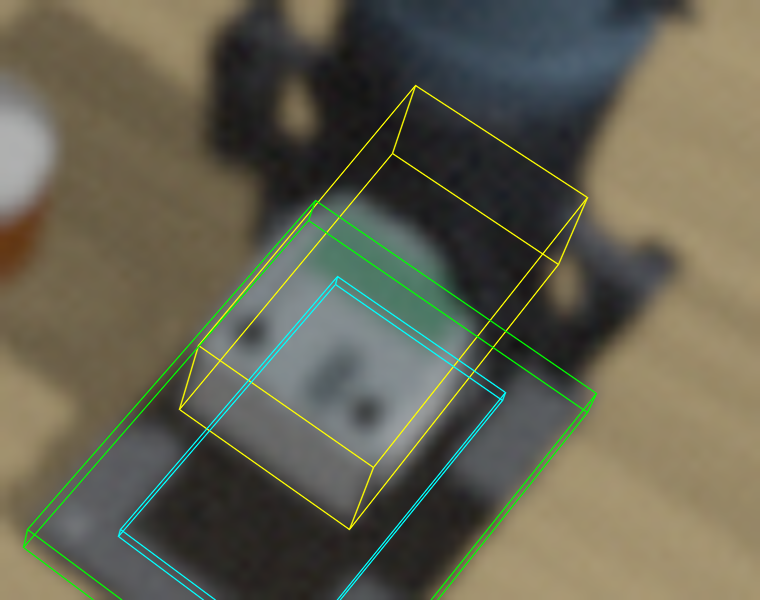

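The nest and box overlays agree in both views to about 1 mm. I'll centre the box and go down to just above the rim.

```bash
python3 -m handwheel '{"delta_pos":[[0.006,0.003,0],[0.009,0.003,0],[0.01,0.003,0],[0.008,0.0025,0],[0.005,0.001,0]],"twist":[[0.3,0.25,0.3],[0.2,0.25,0.2],[0.2,0.2,0.2],[0.2,0,0.1],[0,0,0]],"gripper":[1,1,1,1,1]}' 60
python3 -m handwheel '{"delta_pos":[[0,0,0],[0,0,0],[0,0,0],[0,0,0],[0,0,0]],"twist":[[0,0,0],[0,0,0],[0,0,0],[0,0,0],[0,0,0]],"gripper":[1,1,1,1,1]}'
python3 -c "
from look import *
view('20'); fit('20','top');fit('20','scene')
want([546.1,274.7,45],-4.3,0,0,n=5)"
```

```text
t: 13.18
tcp_pos: [551.0, 273.1, 7.3]
ee_rot: [0.523, 0.478, -0.516, 0.481]
contact_force: [-0.5, 0.1, -1.4]
opening: 0.67
t: 13.6
tcp_pos: [549.4, 272.4, 3.9]
ee_rot: [0.521, 0.479, -0.518, 0.48]
contact_force: [-0.7, -0.3, -1.1]
opening: 0.677
t 13.6 mid [549.4 272.2  54.9] slot [577.4 270.   35.1] yaw,tilt(+x high),roll -4.6 0.2 0.1 q [0.27 0.5  1.63 0.   1.01 1.92] F [-0.7 -0.3 -1.1] op 0.677
t 13.7 tcp [549.6 272.4   4.2] D [ -3.7   2.3 -10.2] rv [-0.3 -0.1 -0.2] rows 5 op 0.668 F [ 0.7 -0.7 -1.3] q [0.27 0.5  1.63 0.   1.01 1.92]
tool-frame D [10.1 -3.9 -2. ]
  [0.002, -0.0008, -0.0004] [-0.06, -0.03, -0.05]
  [0.002, -0.0008, -0.0004] [-0.06, -0.03, -0.05]
  [0.002, -0.0008, -0.0004] [-0.06, -0.03, -0.05]
  [0.002, -0.0008, -0.0004] [-0.06, -0.03, -0.05]
  [0.002, -0.0008, -0.0004] [-0.06, -0.03, -0.05]
```

View pics/ftop20.png

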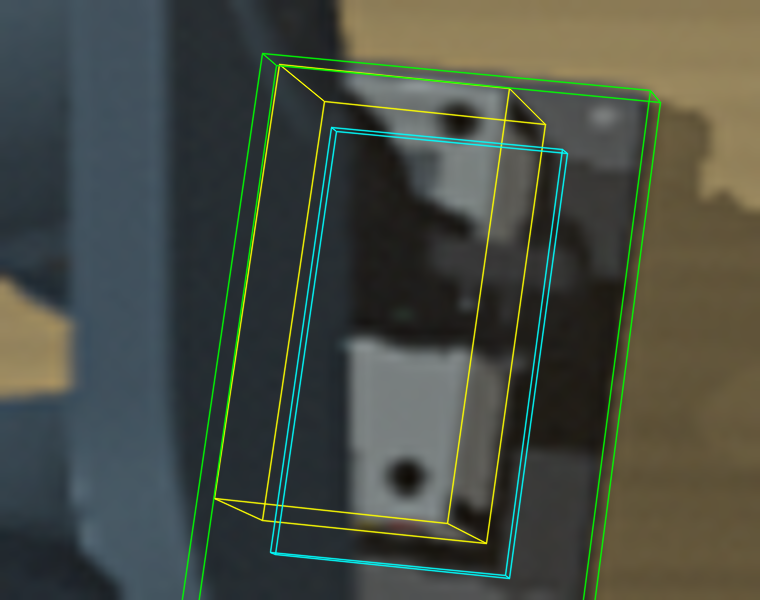

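View pics/fscene20.png

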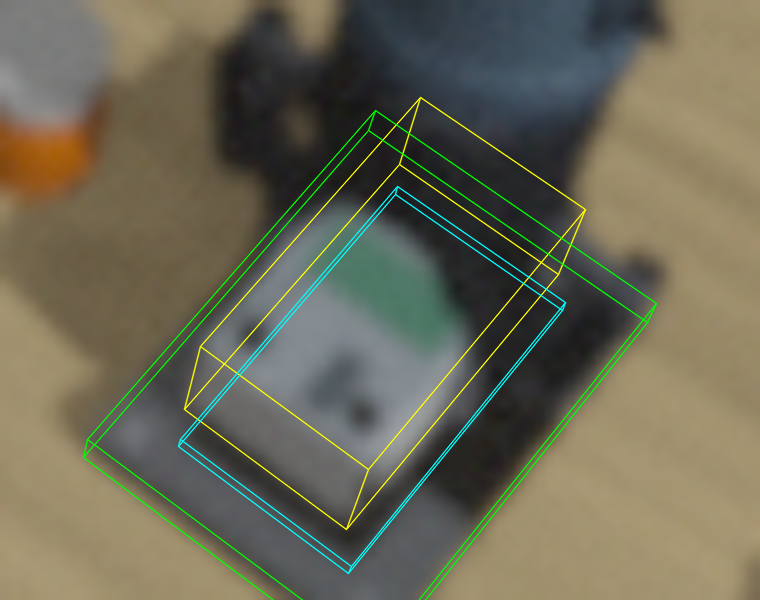

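```bash
python3 -m handwheel '{"delta_pos":[[0.002,-0.0015,-0.001],[0.003,-0.001,-0.0005],[0.004,-0.001,-0.0005],[0.004,-0.0005,0],[0.003,0,0]],"twist":[[-0.1,0,-0.1],[-0.1,0,-0.1],[0,0,0],[0,0,0],[0,0,0]],"gripper":[1,1,1,1,1]}' 60
python3 -m handwheel '{"delta_pos":[[0,0,0],[0,0,0],[0,0,0],[0,0,0],[0,0,0]],"twist":[[0,0,0],[0,0,0],[0,0,0],[0,0,0],[0,0,0]],"gripper":[1,1,1,1,1]}'
python3 -c "
from look import *
view('21'); fit('21','top');fit('21','scene')
want([546.1,274.7,35],-4.3,0,0,n=5)"
```

```text
t: 14.12
tcp_pos: [546.6, 275.7, -11.4]
ee_rot: [0.52, 0.481, -0.517, 0.481]
contact_force: [-0.2, -0.9, -1.7]
opening: 0.669
t: 14.53
tcp_pos: [545.4, 275.4, -13.2]
ee_rot: [0.52, 0.481, -0.518, 0.48]
contact_force: [-0.4, 1.0, -2.4]
opening: 0.673
t 14.53 mid [545.6 275.2  37.8] slot [573.5 273.2  17.9] yaw,tilt(+x high),roll -4.3 0.1 0.2 q [0.27 0.52 1.64 0.   0.98 1.92] F [-0.4  1.  -2.4] op 0.673
t 14.63 tcp [545.5 275.4 -13.1] D [ 0.4 -0.7 -2.9] rv [-0.  -0.2 -0.1] rows 5 op 0.669 F [ 0.4 -0.2 -2.4] q [0.27 0.52 1.64 0.   0.98 1.92]
tool-frame D [2.9 0.4 0.7]
  [0.0006, 0.0001, 0.0001] [-0.01, -0.03, -0.01]
  [0.0006, 0.0001, 0.0001] [-0.01, -0.03, -0.01]
  [0.0006, 0.0001, 0.0001] [-0.01, -0.03, -0.01]
  [0.0006, 0.0001, 0.0001] [-0.01, -0.03, -0.01]
  [0.0006, 0.0001, 0.0001] [-0.01, -0.03, -0.01]
```

View pics/ftop21.png

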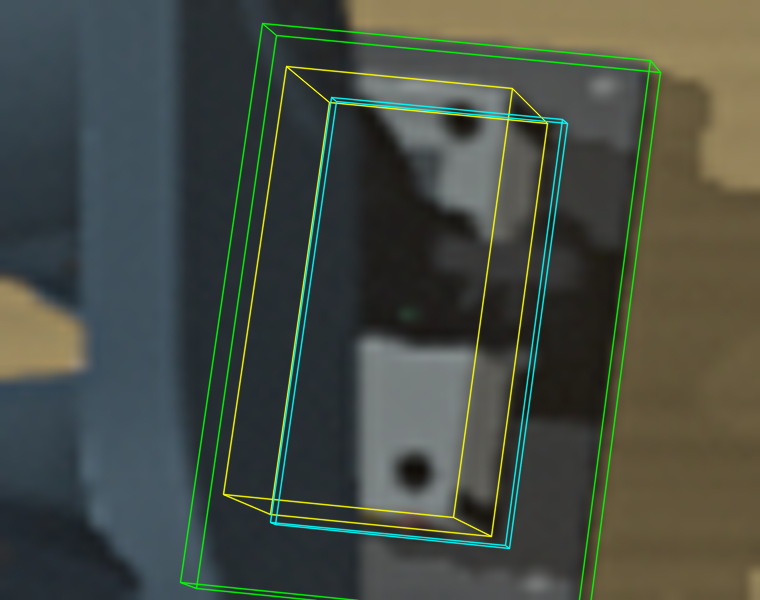

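View pics/fscene21.png

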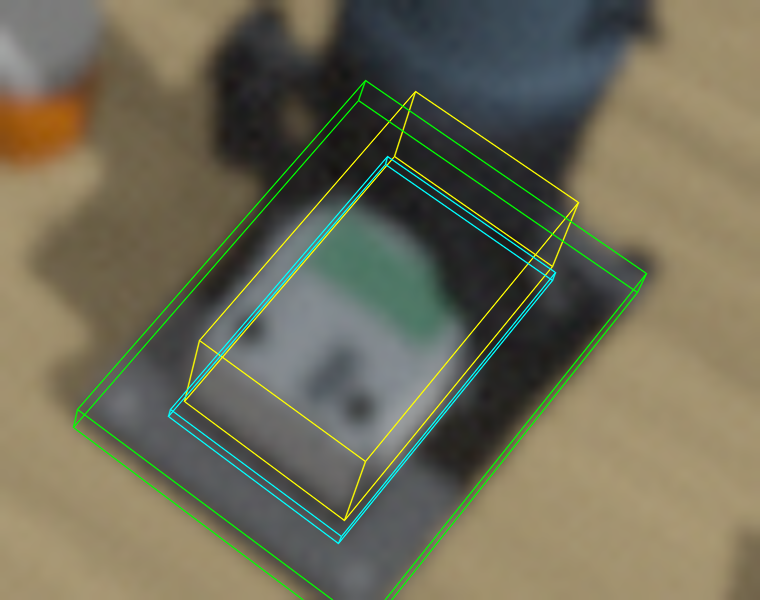

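```bash
python3 -c "
from look import *
mid,Rbn=boxnow()
for n in('scene','top'):
    W=cloud(load(n+'21.npz')).reshape(-1,3); L=(W-mid)@Rbn
    ok=np.isfinite(L).all(1)&(abs(L[:,1])<24)&(L[:,0]>22)&(L[:,0]<50)&(L[:,2]>0)&(L[:,2]<40)
    print(n,ok.sum(),np.percentile(L[ok,2],[10,50,90]).round(1))
    ok=np.isfinite(L).all(1)&(abs(L[:,1])<24)&(L[:,0]<-25)&(L[:,0]>-50)&(L[:,2]>0)&(L[:,2]<40)
    if ok.sum(): print(n,'-x end',ok.sum(),np.percentile(L[ok,2],[10,50,90]).round(1))
    # side / end faces
    ok=np.isfinite(L).all(1)&(abs(L[:,1])<20)&(abs(L[:,2])<12)&(L[:,0]>45)&(L[:,0]<70)
    if ok.sum(): print(n,'end x',ok.sum(),np.median(L[ok,0]).round(1))
    ok=np.isfinite(L).all(1)&(abs(L[:,0])<52)&(abs(L[:,0])>20)&(abs(L[:,2])<12)&(L[:,1]<-20)&(L[:,1]>-45)
    if ok.sum(): print(n,'side -y',ok.sum(),np.percentile(L[ok,1],[10,50,90]).round(1))
    ok=np.isfinite(L).all(1)&(abs(L[:,0])<52)&(abs(L[:,0])>20)&(abs(L[:,2])<12)&(L[:,1]>20)&(L[:,1]<45)
    if ok.sum(): print(n,'side +y',ok.sum(),np.percentile(L[ok,1],[10,50,90]).round(1))
"
```

```text
scene 146 [21.1 23.4 26.2]
scene end x 45 53.6
scene side -y 2 [-27.  -24.5 -22. ]
scene side +y 14 [28.1 28.6 29. ]
top 85 [17.7 20.1 24. ]
top -x end 83 [17.9 20.3 23.7]
top side -y 53 [-27.8 -27.1 -26.4]
```

```bash
python3 -m handwheel '{"delta_pos":[[0.002,0.0003,0.0005],[0.002,0.0002,0.0003],[0.002,0,0],[0.001,0,0],[0,0,0]],"twist":[[0,-0.1,-0.1],[0,-0.1,0],[0,0,0],[0,0,0],[0,0,0]],"gripper":[1,1,1,1,1]}' 60
python3 -c "
from look import *
want([546.1,274.7,28],-4.3,0,0,n=5); view('22',names=('scene',)); st=r.read_state(); print(st['contact_force'],st['moment'])"
```

```text
t: 15.05
tcp_pos: [546.4, 274.5, -20.4]
ee_rot: [-0.518, -0.48, 0.519, -0.481]
contact_force: [0.5, 0.8, -1.1]
opening: 0.669
t 15.05 tcp [546.4 274.5 -20.4] D [-0.5  0.2 -2.6] rv [-0.1  0.  -0. ] rows 5 op 0.669 F [ 0.5  0.8 -1.1] q [ 0.27  0.54  1.63 -0.    0.97  1.92]
tool-frame D [ 2.6 -0.5 -0.1]
  [0.0005, -0.0001, -0.0] [-0.01, 0.01, -0.0]
  [0.0005, -0.0001, -0.0] [-0.01, 0.01, -0.0]
  [0.0005, -0.0001, -0.0] [-0.01, 0.01, -0.0]
  [0.0005, -0.0001, -0.0] [-0.01, 0.01, -0.0]
  [0.0005, -0.0001, -0.0] [-0.01, 0.01, -0.0]
t 15.05 mid [546.6 274.6  30.6] slot [574.6 272.4  10.6] yaw,tilt(+x high),roll -4.4 0.0 -0.0 q [ 0.27  0.54  1.63 -0.    0.97  1.92] F [ 0.5  0.8 -1.1] op 0.669
[-0.21585767  0.8896171  -1.55150274] [ 0.00751964  0.02065403 -0.0156618 ]
```

```bash
python3 -m handwheel '{"delta_pos":[[0.001,-0.0005,0],[0.001,0,0],[0.001,0,0],[0.001,0,0],[0,0,0]],"twist":[[0,0,0],[0,0,0],[0,0,0],[0,0,0],[0,0,0]],"gripper":[1,1,1,1,1]}' 60
python3 -c "
from look import *
want([546.1,274.7,28],-4.3,0,0,n=5); st=r.read_state(); print(st['contact_force'],st['moment'])"
```

```text
t: 15.52
tcp_pos: [546.2, 274.7, -22.7]
ee_rot: [-0.518, -0.48, 0.519, -0.481]
contact_force: [-0.4, 0.1, -1.0]
opening: 0.672
t 15.52 tcp [546.2 274.7 -22.7] D [-0.3  0.  -0.3] rv [-0.  0. -0.] rows 5 op 0.672 F [-0.4  0.1 -1. ] q [ 0.27  0.54  1.64 -0.    0.97  1.92]
tool-frame D [ 0.3 -0.3 -0. ]
  [0.0001, -0.0001, -0.0] [-0.01, 0.01, -0.0]
  [0.0001, -0.0001, -0.0] [-0.01, 0.01, -0.0]
  [0.0001, -0.0001, -0.0] [-0.01, 0.01, -0.0]
  [0.0001, -0.0001, -0.0] [-0.01, 0.01, -0.0]
  [0.0001, -0.0001, -0.0] [-0.01, 0.01, -0.0]
[-0.37073395  0.14754158 -0.9891438 ] [-0.01528279  0.05464156 -0.02949502]
```

```bash
python3 -m handwheel '{"delta_pos":[[0.001,-0.0003,0],[0.001,0,0],[0.001,0,0],[0,0,0],[0,0,0]],"twist":[[0,0,0],[0,0,0],[0,0,0],[0,0,0],[0,0,0]],"gripper":[1,1,1,1,1]}' 60
python3 -c "
from look import *
view('23'); fit('23','top');fit('23','scene')"
```

```text
t: 15.93
tcp_pos: [546.6, 274.9, -22.9]
ee_rot: [0.519, 0.48, -0.518, 0.481]
contact_force: [-0.3, 0.6, -2.0]
opening: 0.67
t 15.93 mid [546.7 274.9  28.1] slot [574.7 272.8   8.2] yaw,tilt(+x high),roll -4.3 0.1 -0.0 q [ 0.27  0.54  1.64 -0.    0.97  1.92] F [-0.3  0.6 -2. ] op 0.67
```

View pics/fscene23.png

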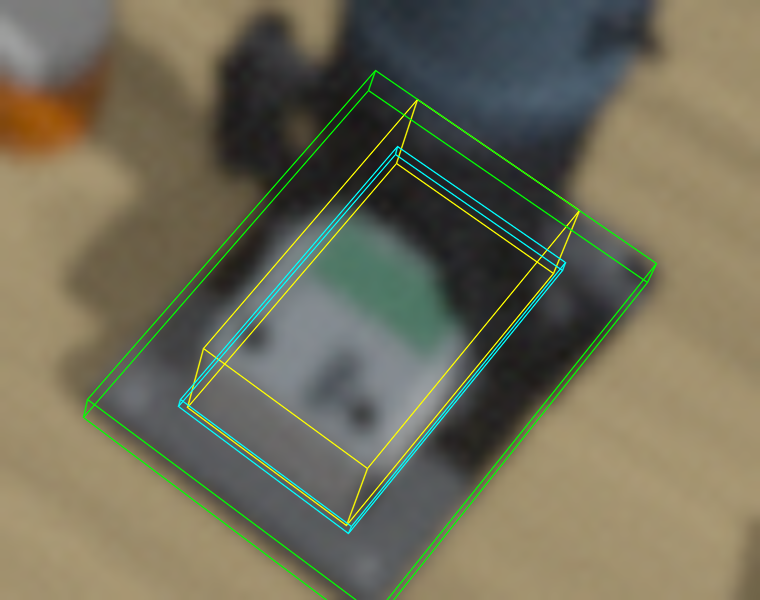

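```bash
python3 -m handwheel '{"delta_pos":[[0.001,0,0],[0.0015,0,0],[0.002,0,0],[0.002,0,0],[0.002,0,0]],"twist":[[0,0,0],[0,0,0],[0,0,0],[0,0,0],[0,0,0]],"gripper":[1,1,1,1,1]}' 60
python3 -c "
from look import *
for i in range(3):
    st=r.read_state(); print(st['tcp_pos'].round(2),st['contact_force'].round(1),st['moment'].round(2)); r.snapshot('top')"
```

```text
t: 16.45
tcp_pos: [546.4, 274.9, -23.1]
ee_rot: [-0.517, -0.481, 0.519, -0.481]
contact_force: [-9.9, -4.4, 17.4]
opening: 0.675
[546.42 274.86 -23.14] [-9.9 -4.4 17.4] [-0.26  1.04 -0.01]
[546.39 274.85 -23.17] [-9.3 -4.2 18.5] [-0.28  1.06 -0.  ]
[546.42 274.85 -23.17] [-8.6 -3.  16.6] [-0.22  1.06 -0.01]
```

The floor contact reads 17–18 N with the lid face at z≈7.8, so the box is home. I'll relax and open the gripper.

```bash
python3 -m handwheel '{"delta_pos":[[0,0,0],[0,0,0],[0,0,0],[0,0,0],[0,0,0]],"twist":[[0,0,0],[0,0,0],[0,0,0],[0,0,0],[0,0,0]],"gripper":[1,1,-1,-1,-1]}' 60
python3 -m handwheel '{"delta_pos":[[0,0,0],[0,0,0],[0,0,0],[-0.003,0,0],[-0.005,0,0]],"twist":[[0,0,0],[0,0,0],[0,0,0],[0,0,0],[0,0,0]],"gripper":[-1,-1,-1,-1,-1]}' 60
python3 -c "
from look import *
view('24',names=('scene',)); s=load('scene24.npz'); u,v=proj(s,[546,275,20])[0].astype(int); crop(s,u-38,v-30,u+38,v+30,10,'pics/t24.png')"
```

```text
t: 17.02
tcp_pos: [547.2, 275.1, -22.7]
ee_rot: [-0.518, -0.48, 0.519, -0.481]
contact_force: [0.6, 0.4, 0.5]
opening: 1.002
t: 17.43
tcp_pos: [546.1, 274.7, -16.2]
ee_rot: [-0.517, -0.481, 0.52, -0.481]
contact_force: [-0.6, 0.5, 0.8]
opening: 0.999
t 17.43 mid [546.4 274.8  34.8] slot [574.3 272.7  14.8] yaw,tilt(+x high),roll -4.3 -0.1 -0.1 q [ 0.27  0.53  1.63 -0.    0.98  1.92] F [-0.6  0.5  0.8] op 0.999
```

View pics/t24.png

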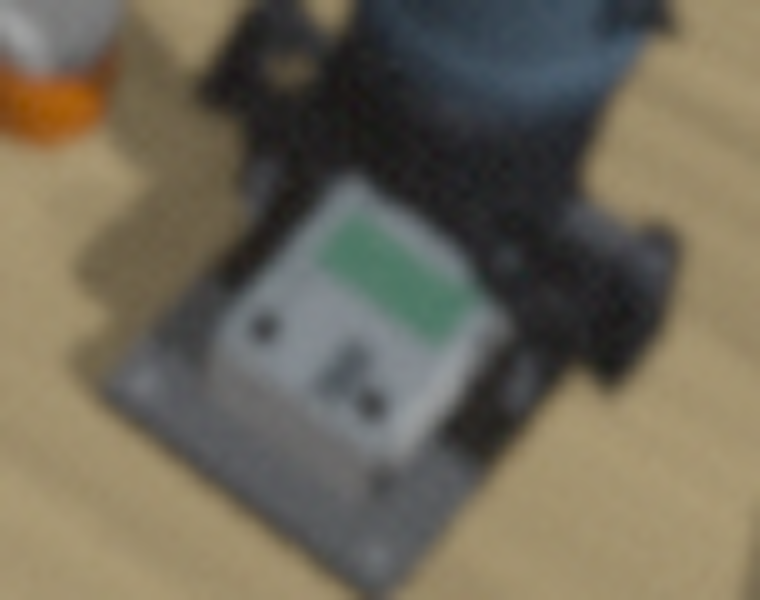

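Released, and the box sits in the nest. I'll back straight up.

```bash
python3 -m handwheel '{"delta_pos":[[-0.01,0,0],[-0.015,0,0],[-0.02,0,0],[-0.03,0,0],[-0.035,0,0]],"twist":[[0,0,0],[0,0,0],[0,0,0],[0,0,0],[0,0,0]],"gripper":[-1,-1,-1,-1,-1]}' 60
python3 -m handwheel '{"delta_pos":[[-0.035,-0.01,0],[-0.03,-0.03,0],[-0.015,-0.03,0],[0,-0.03,0],[0,-0.02,0]],"twist":[[0,0,0],[0,0,0],[0,0,0],[0,0,0],[0,0,0]],"gripper":[-1,-1,-1,-1,-1]}' 60
python3 -m handwheel '{"delta_pos":[[0,-0.01,0],[0,-0.01,0],[0,0,0],[0,0,0],[0,0,0]],"twist":[[0,0,0],[0,0,0],[0,0,0],[0,0,0],[0,0,0]],"gripper":[-1,-1,-1,-1,-1]}' 60
python3 -c "
from look import *
s=r.snapshot('scene'); np.savez('scene25.npz',**s); t=r.snapshot('top'); np.savez('top25.npz',**t)
cv2.imwrite('pics/s25.png',cv2.resize(s['pixels'][:,:,::-1],(784,588))); cv2.imwrite('pics/t25.png',cv2.resize(t['pixels'][:,:,::-1],(784,588)))
B=boxlines(np.array([546.1,274.7,28]),boxR(-4.3,0)); N=boxlines(np.array([546.1,274.7,13]),boxR(-4.3,0),75,52,-13,0)
u,v=proj(s,[546,275,20])[0].astype(int); overlay(s,[(B,(0,255,255))],u-38,v-30,u+38,v+30,10,'pics/n25.png')
W=cloud(s).reshape(-1,3)
mid=np.array([546.1,274.7,28]); L=(W-mid)@boxR(-4.3,0)
ok=np.isfinite(L).all(1)&(abs(L[:,0])<50)&(abs(L[:,1])<24)&(abs(L[:,2])<40)
A=np.c_[L[ok,:2],np.ones(ok.sum())]; c=np.linalg.lstsq(A,L[ok,2],rcond=None)[0]; print('plate slopes deg',np.degrees(c[:2]).round(2),'z',c[2].round(1),ok.sum())
print(r.read_state()['t'],r.read_state()['tcp_pos'])"
```

```text
t: 17.9
tcp_pos: [541.3, 273.4, 93.7]
ee_rot: [-0.513, -0.483, 0.524, -0.479]
contact_force: [0.4, -0.1, 0.6]
opening: 1.002
t: 18.32
tcp_pos: [429.5, 283.9, 192.1]
ee_rot: [0.522, 0.478, -0.517, 0.481]
contact_force: [-0.0, 0.3, 0.4]
opening: 0.999
t: 18.73
tcp_pos: [406.1, 286.8, 197.9]
ee_rot: [0.524, 0.478, -0.513, 0.483]
contact_force: [0.5, 0.0, 0.2]
opening: 1.0
plate slopes deg [-0.08 -0.17] z 23.2 495
18.8333 [406.40005172 286.71727352 197.57273676]
```

View pics/n25.png

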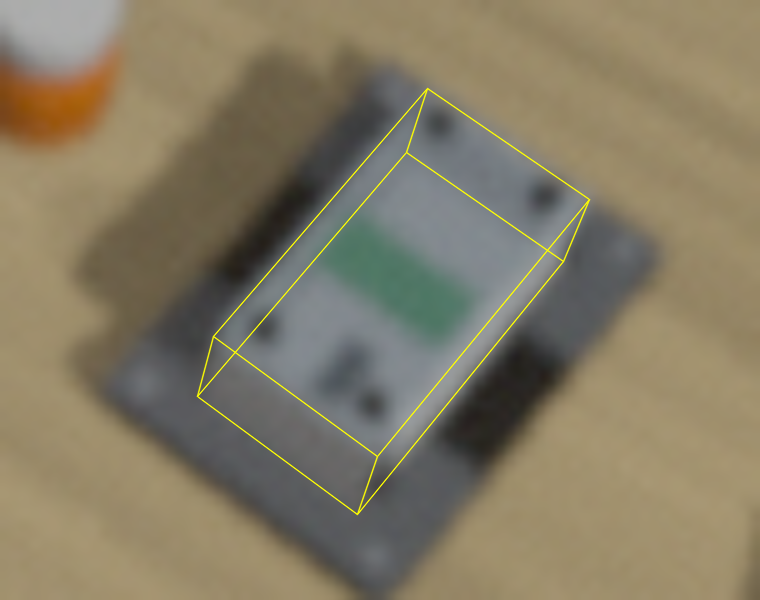

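View pics/s25.png

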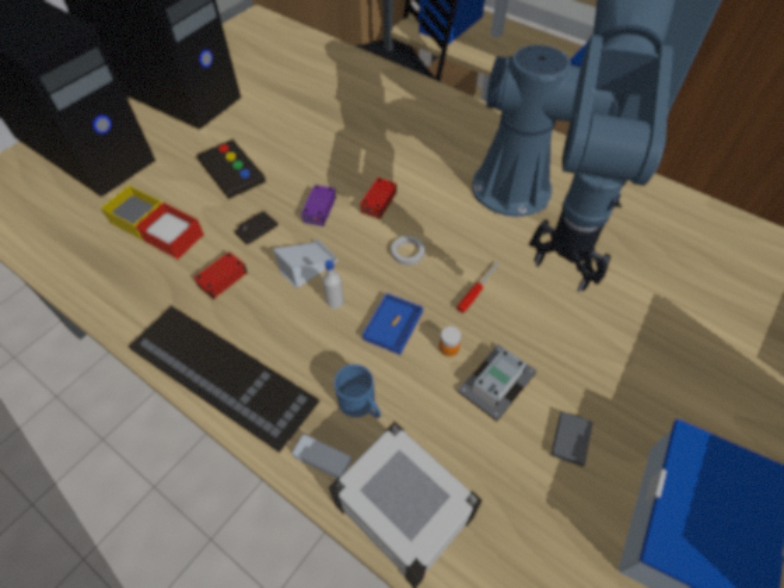

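View pics/t25.png

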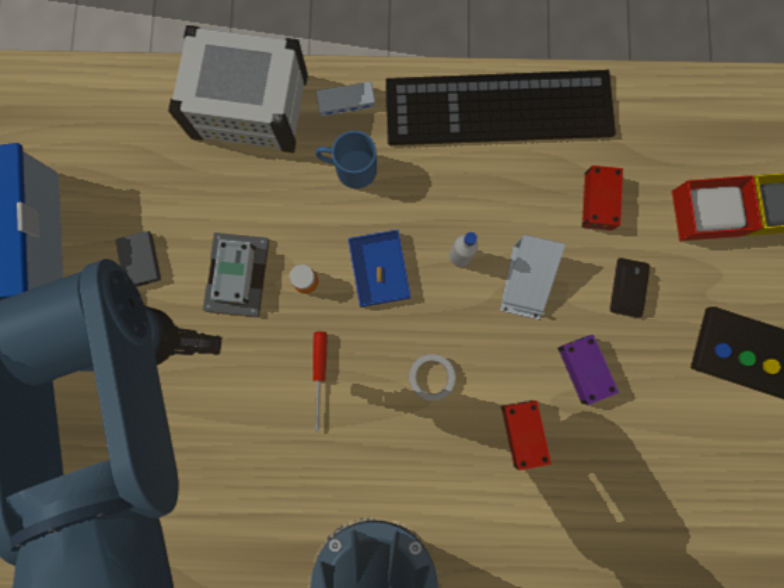

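The box lies level and inside the recess outline, the standoff is in the tray at top view (380,274), and the bystanders haven't moved. I'll hand it in.

```bash
python3 -c "
from look import *
W=cloud(load('top25.npz')).reshape(-1,3); L=(W-np.array([546.1,274.7,28]))@boxR(-4.3,0)
ok=np.isfinite(L).all(1)&(abs(L[:,0])<48)&(abs(L[:,1])<22)&(abs(L[:,2])<40); print(np.median(L[ok,2]).round(1))
st=r.read_state(); print(st['t'],abs(st['qd']).max()); print(r.hand_in())"
```

```text
20.2
18.8333 0.008250666161299866
the job is handed in; nothing more can be done
None
```

I shook the standoff out into the blue tray, then laid the empty box lid down in the nest recess, let go, backed off and handed in at about 18.8 s.

**What I did**
- I gripped the box across its sides and lifted it off the rest. Over the tray I tipped it sideways and lengthwise until the standoff lay along the +y wall next to the slot.
- Levelling the box gently rolled the standoff through the slot. I saw it lying in the middle of the tray before I moved on.
- I lowered the box into the recess until the floor pushed back with about 17–18 N, with the lid face at about z = 7.8 mm. Then I released it and moved the arm clear.

**Last checks**
- The box lies level to within 0.2° and inside the recess outline.
- From the top camera, the base plate is 20.2 mm above where the box centre should be (20 mm expected).
- The standoff is in the tray, and the other things on the desk look unmoved in both views.

**What disagreed**
- The pictures put the fingertips about 30 mm farther back along the tool than the reported TCP. I worked from the pictures, and the grasp and the floor contact bore that out.
- The scene camera's depth put the plate about 3 mm higher than the top camera did. I put this down to bias in the scene camera, because the top camera and the floor contact agreed.

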